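# Shut the hot pizza oven's roof flap with the hook stick

### The arm

A 7-joint arm with a two-finger parallel gripper is mounted at the origin on a cart in front of the work surface, level with it; the furniture and walls round the work are solid. World frame = base frame: x ahead of the robot, y to its left, z up, the work surface at z = 0. Lengths are in mm, angles in rad, forces in N, time in s.
With the tool pointing down it reaches from about 425 to 875 mm from the base axis. Payload 4.7 kg.
Tool frame: the origin (TCP) lies on the centre line of the jaws, within the pads' length; the fingertips stand 25 mm ahead of it and the grasp point (between the pads) lies 6 mm ahead of it (arm.tips_ahead is the x of the fingertips in the tool frame, in mm); x points along the fingers, z is the direction in which the jaws open and shut, and the axes are right-handed (so a half turn about x gives the same grasp; the last joint's range is limited). The gripper opens to 85 mm and grips with 20 to 120 N. Pads are 22 mm wide; open, the fingers measure 114 mm over their backs; the gripper's body (76 mm by 85 mm) begins 54 mm behind the grasp point. The pads swing forward as they close: fully open they stand 13 mm farther back than shut.
Start: joints at [1.327, 0.321, -0.07, 1.45, 0.023, 1.371, -0.057], TCP at [165.699, -628.543, 256.349] pointing down, gripper open.
Joint ranges: [-2.86, 2.86], [-0.3, 2.09], [-1.38, 1.24], [0.06, 2.45], [-1.56, 4.7], [0.09, 2.05], [-2.69, 2.69]. Speed limits (rad/s): [2.57, 2.57, 3.14, 3.14, 3.14, 3.14, 3.14].

### API

Orientations are given as a unit quaternion [x, y, z, w].
In Python, from workcell import status, optics, arm gives the robot as it stands.
- The arm moves only by the tool send_rows, never from a script. Its argument "commands" is a list of rows, each a list of 3 entries, a list of its own where there are three numbers: the opening, from 0 (shut) to 1 (fully open), then the shift along the tool's x, y, z in m, then the turn about the tool's x in degrees. A call has 1 to 5 rows; each row shifts and turns the pose as measured when the row begins, along the tool's axes as they then stand; what a row does not reach is not made up. A row lasts 1/8 s, in which the tool goes at most 62.5 mm and 10.7 degrees, less where a joint would pass 70% of its speed; a pose out of reach is approached as far as the arm can. A call is refused whole if a number of a shift passes 0.0625 or a number of a turn 10.7, either way. A call with a gripper value outside its range is refused whole. The fingers move at their own pace and stop on an object; the grip force is fixed at half the most. Time passes only in rows, so rows that do not move let the fingers close. It gives the time, the measured TCP pose, the force and the opening at its end, in the units of the state.
- status.state(): the state, without advancing time (a new reading comes with each control period).
- optics.camera(name): name is "side" or "top" or "wrist"; returns a dict with "img" (480x640x3 uint8, red, green, blue), "z_map" (480x640 float32, mm along the optical axis (not along the pixel's ray), 0 where there is no reading), "vfov" (degrees; the focal length in pixels is half the picture's height over the tangent of half this angle, whatever the lens; pixels are square), "cx", "cy" (the principal point, pixels), "D" ([k1, k2, p1, p2, k3] as OpenCV has them; the pictures are not rectified), "xyz" and "rotation" of the camera in the world; the wrist camera has in their place "T_tool_cam" (4x4, takes a point from camera to tool coordinates, whose origin is the TCP and whose axes are the tool frame's). Camera axes: x right, y up, looking along -z (the intrinsics and any distortion apply to the point x, -y, -z); pixel columns grow to the right and rows downward; lengths in mm; the calibration is good to about 2 mm. A picture is of the moment at which its call begins: read the wrist's pose just before it.
- arm.close_job(): hands the job in, once; it reports no verdict.
The state is a dict: "time_s": time; "joint_pos": joint angles; "joint_velocities": joint speeds; "joint_torque": joint torques, N m; "position": TCP position; "tcp_rot": TCP orientation; "ft_force": force on the tool from outside, world axes, zero at the start; "moment": the same for the moment, N m; "finger_gap": finger opening in mm.
Only numpy, scipy, OpenCV 4.12 (cv2) and the standard library are available. Lean on these libraries where they do the work, as an engineer would, in place of code of your own. Each camera call takes 0.05 s, during which the arm holds its last target.

### The job

The pizza oven on the hob is hot and its roof flap stands open. Draw the hook stick out of the wooden dock by its steel shank, lay it down in the fork cradle and let go, then take it again by its wooden grip, put the hook through the ring eye on the flap and swing the flap fully shut, gently, without letting it slam. Then unhook and lay the stick back in the cradle; only the stick may touch the oven, and leave the two shakers and the spice jar where they stand.

Things in the scene. Friction and masses are not known exactly. Their poses are not given: they have to be found in the camera images.
- oven: Stovetop pizza oven, a fixed stainless box 220 (its x) x 280 (its y) x 165 mm high. Origin under its centre; its x points away from the robot (dark door with amber window on the -x side), its y to the left, z up. The flap lies over the front half of the roof.
- flap (a joint): Dark steel roof flap, 110 long x 168 wide x 6 mm. 0 = shut, level on the flue frame; grows to 1.75 as its front edge rises (1.57 = upright); starts at 1.15 to 1.6. Turns about the oven's y through flap_hinge. Stiff hinge (0.15 N m, 1 to 2 N at the eye): it stays at any angle. No catch: shut is where it meets its stop, felt through the stick.
- flap_hinge (a point): Point on the flap's hinge line, midway along it, 177 mm above the hob. Axes as the oven's.
- eye (a point): Centre of the brass ring eye at the middle of the flap's free edge. The ring's hole runs along the oven's y; clear hole 28 mm, wire 6 mm thick. Moves with the flap: at joint value a it is 132*cos(a) mm in front of (oven -x) and 132*sin(a) mm above flap_hinge. When shut it overhangs the oven's front by about 20 mm.
- stick: Hook stick, 0.13 kg, 300 mm. x runs butt to hook, z up. Origin on the underside 110 mm from the butt; axis 10 mm above it. Dark wooden grip: first 140 mm (26 wide x 20 high). Then a 10 x 10 mm steel shank. 296 mm from the butt a steel pin, 6 mm thick, points to its -y, ending in a 10 mm ball 42 mm from the shank's axis. At first it lies in the dock, front 120 mm sticking out.
- stick_mid (a point): Point on the stick's axis 110 mm from the butt, in the wooden grip; midway between the forks when laid in the cradle.
- shank_mid (a point): Point on the shank's axis 240 mm from the butt: the place to take it while in the dock (60 mm outside the mouth).
- hook_pin (a point): Middle of the hook's pin: 296 mm from the butt, 22 mm to the stick's -y from its axis.
- grip_mid (a point): Centre of the wooden grip, 70 mm from the butt.
- dock: Fixed wooden block with a level blind tunnel along its x, 190 long x 58 wide x 63 mm high; origin under its centre, mouth at its +x end. Tunnel floor 22 mm up, 34 mm wide, 32 mm high. The stick's grip is inside and slides out along the dock's +x (about 180 mm of travel until the butt is clear).
- cradle: Fixed wooden cradle: base 180 x 70 x 8 mm, two forks 70 mm either side of its centre along its x. Origin under its centre. Fork floors 22 mm up (-x fork, for the wooden grip) and 27 mm up (+x fork, for the shank), about 40 mm wide between prongs that end about 50 mm up. The stick lies level along its x, hook toward +x.
- cradle_mid (a point): Where stick_mid is when the stick lies in the cradle: over the cradle's centre, 32 mm up.
- salt: Loose salt shaker with grey cap, 44 x 44 x 90 mm, origin under its centre; leave alone.
- pepper: Loose pepper shaker with grey cap, 44 x 44 x 90 mm, origin under its centre; leave alone.
- spice_b: Loose spice jar with pale cap, 47 x 47 x 98 mm, origin under its centre; leave alone.

How it is judged (in metres and radians):
On the way, in this order (a step that is already met when the one before it is completed fails the run):
1. the stick lies in the cradle, let go (horizontal distance between stick_mid and cradle_mid below 0.03 m and height (world z) of stick_mid between 0.024 and 0.042 m and angle between the x axis of stick and the x axis of cradle, either way round below 0.15 rad and angle between stick's own z axis and vertical below 0.15 rad and contact force between the fingers and stick below 0.2 N and linear speed of stick below 0.02 m/s), for 0.2 s.
2. the hook's pin is through the ring eye while the gripper holds the wooden grip (distance between hook_pin and eye below 0.018 m and distance between the grasp point and grip_mid below 0.085 m and contact force between the fingers and stick above 1 N), for 0.1 s.
3. the flap is shut by the hook in its eye (all of step 2 and value of joint flap below 0.04 rad), for 0.1 s.
At the end, for the whole second after the job is handed in: The flap is shut (within 0.04 rad) and the stick lies still and let go in the cradle: stick_mid within 30 mm of the cradle's centre seen from above and 24 to 42 mm up, the stick along the cradle within 0.15 rad and level, right side up, within 0.15 rad (all of step 1 and value of joint flap below 0.04 rad); the robot touches nothing.
It fails at once if the flap is slammed (closing faster than 2 rad/s) (velocity of joint flap below -2 rad/s).
It fails at once if the robot itself touches the hot oven or its flap (contact force between any of the fingers, the arm and oven above 0.5 N).
It fails at once if a shaker or the spice jar is moved by more than 30 mm (distance of any of salt, pepper, spice_b from where it was at the start of the episode above 0.03 m).
It also fails if it takes over 72 s, if anything falls off the work surface, if the arm or the gripper's body presses on something with over 40 N, if the wrist force passes 120 N, or if a joint passes its speed limit or range.

## Working session

There is one attempt and no reset: what is moved stays moved. The work goes in short steps, Python scripts to look and compute and a tool call to move; the robot and the scene stay as the last step left them, time stands still between calls to the robot, and variables do not carry over. Pictures are saved under pics/ and viewed, and the job is handed in when it is done.

Besides the shell and the picture viewer there is one more tool, called by a JSON object that holds its "name" and its "arguments", one argument or row to a line. send_rows: Moves the arm, as the interface text tells. Its arguments: {"type":"object","properties":{"commands":{"type":"array","items":{"type":"array"}}},"required":["commands"]}

```bash
ls -la; mkdir -p pics; python3 - <<'E'
from workcell import status, optics, arm
import cv2, numpy as np
s=status.state(); print(s); print(arm.tips_ahead)
for n in ["side","top","wrist"]:
    c=optics.camera(n); cv2.imwrite(f"pics/{n}0.png",c["img"][:,:,::-1]); np.savez(f"{n}0.npz",**c)
    print(n,{k:v for k,v in c.items() if k not in("img","z_map")})
E
```

```text
total 12
drwxr-xr-x  3 agent agent 4096 Dec  6 13:22 .
drwxr-xr-x 23 root  root  4096 Dec  6 13:22 ..
drwxr-xr-x  2 agent agent 4096 Dec  6 13:22 pics
{'time_s': 0.0, 'joint_pos': array([ 1.32710296,  0.32182542, -0.07010518,  1.45169701,  0.02264815,
        1.37079132, -0.05691261]), 'joint_velocities': array([-3.59127099e-04, -6.54992704e-04, -5.62972334e-04,  4.18124302e-04,
        9.49097406e-04,  8.37253185e-04, -5.91629050e-05]), 'joint_torque': array([-1.19011142e-04, -4.93576705e+01, -3.82009596e-01, -3.14329040e+01,
        1.31615481e-02,  1.14750594e-02,  4.74427537e-07]), 'position': array([ 165.54051075, -628.05252132,  255.21100836]), 'tcp_rot': array([ 0.43194563,  0.56070255, -0.43119164,  0.55956179]), 'ft_force': array([ 0.02011962,  0.42309352, -0.70443244]), 'moment': array([ 0.02547868,  0.03245082, -0.03098043]), 'finger_gap': 85.56362711983748}
25.0
side {'vfov': 48.680843000552656, 'cx': 319.1977099580505, 'cy': 228.81958994653075, 'D': array([-0.14285256,  0.        ,  0.        ,  0.        ,  0.        ]), 'xyz': array([ 611.67518557, 1366.43104231,  685.
[... 197 characters left out ...]
    ,  0.        ,  0.        ,  0.        ]), 'xyz': array([ 469.20848435,   20.2948258 , 1223.18157583]), 'rotation': array([ 0.03058398, -0.04153222, -0.70508193,  0.7072476 ])}
wrist {'vfov': 64.06269859946013, 'cx': 316.2567795324546, 'cy': 237.46381050471584, 'D': array([-0.01564354,  0.        ,  0.        ,  0.        ,  0.        ]), 'T_tool_cam': array([[ 3.52472684e-04,  2.77095278e-01, -9.60842382e-01,
        -1.16713682e+02],
       [-3.73666048e-04,  9.60842411e-01,  2.77095149e-01,
         6.86760787e+01],
       [ 9.99999868e-01,  2.61365705e-04,  4.42211800e-04,
         6.75378411e-01],
       [ 0.00000000e+00,  0.00000000e+00,  0.00000000e+00,
         1.00000000e+00]])}
```

View pics/top0.png

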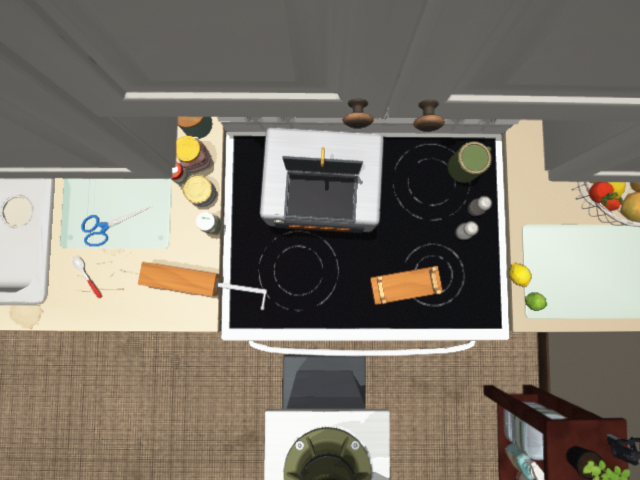

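View pics/side0.png

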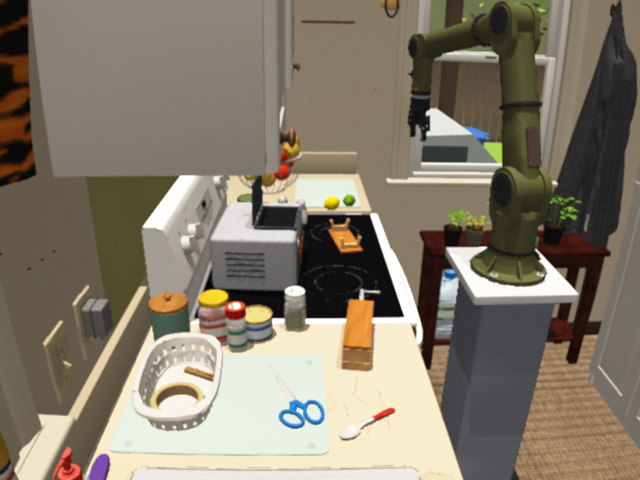

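View pics/wrist0.png

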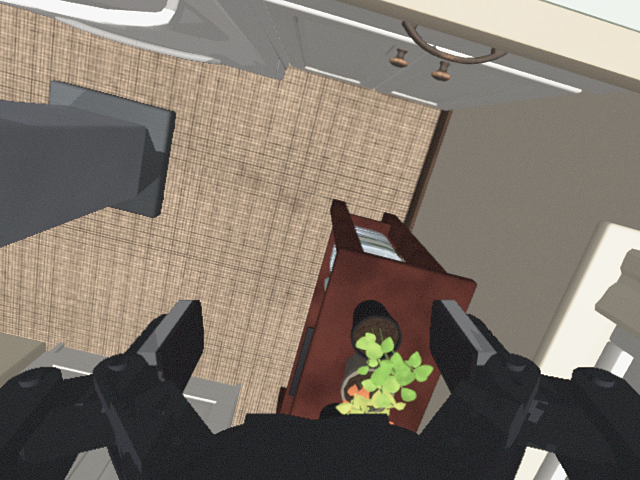

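```bash
cat > h.py <<'E'
import numpy as np, cv2
from scipy.spatial.transform import Rotation as R
def K(c):
    f=240/np.tan(np.radians(c["vfov"])/2); return np.array([[f,0,c["cx"]],[0,f,c["cy"]],[0,0,1.]])
def pose(c,st=None):
    if "T_tool_cam" in c:
        T=np.array(c["T_tool_cam"]); r=R.from_quat(st["tcp_rot"]).as_matrix()
        return r@T[:3,:3], r@T[:3,3]+st["position"]
    return R.from_quat(c["rotation"]).as_matrix(), np.array(c["xyz"])
def rays(c,uv,st=None):
    p=cv2.undistortPoints(np.array(uv,float).reshape(-1,1,2),K(c),np.array(c["D"])).reshape(-1,2)
    d=np.c_[p[:,0],-p[:,1],-np.ones(len(p))]
    Rm,t=pose(c,st); return d@Rm.T, t
def plane(c,uv,z,st=None):
    d,t=rays(c,uv,st); return t+d*((z-t[2])/d[:,2])[:,None]
def cloud(c,st=None):
    v,u=np.mgrid[0:480,0:640]; d,t=rays(c,np.c_[u.ravel(),v.ravel()],st)
    P=(t+d*np.array(c["z_map"]).reshape(-1,1)).reshape(480,640,3); P[np.array(c["z_map"])==0]=np.nan; return P
def proj(c,P,st=None):
    Rm,t=pose(c,st); q=(np.atleast_2d(P)-t)@Rm; q=q*[1,-1,-1]
    return cv2.projectPoints(q.reshape(-1,1,3),np.zeros(3),np.zeros(3),K(c),np.array(c["D"]))[0].reshape(-1,2)
def load(n):
    z=np.load(n,allow_pickle=True); return {k:(z[k].item() if z[k].ndim==0 else z[k]) for k in z}
E
python3 - <<'E'
from h import *
c=load("top0.npz"); P=cloud(c); np.set_printoptions(precision=0,suppress=True)
for n,(u,v) in dict(dockL=(145,275),dockR=(210,283),shank=(240,288),hook=(263,300),cr1=(385,288),cr2=(430,280),cab=(300,60),knob=(358,110),ovroof=(275,150),ovroof2=(370,215),eye=(323,152),flap=(345,166),salt=(466,231),pep=(480,205),jar=(207,222),counter=(100,290),hob=(300,320),hob2=(240,150)).items(): print(n,P[v,u])
im=c["img"][:,:,::-1]
a=cv2.resize(im[120:320,250:390],None,fx=4,fy=3.5,interpolation=cv2.INTER_CUBIC)
cv2.imwrite("pics/oven_crop.png",cv2.resize(im[120:250,250:400],None,fx=4.5,fy=4.5,interpolation=cv2.INTER_CUBIC))
cv2.imwrite("pics/cr_crop.png",cv2.resize(im[250:320,360:450],None,fx=8,fy=8,interpolation=cv2.INTER_CUBIC))
cv2.imwrite("pics/dock_crop.png",cv2.resize(im[250:320,130:280],None,fx=5,fy=5,interpolation=cv2.INTER_CUBIC))
s=load("side0.npz")["img"][:,:,::-1]
cv2.imwrite("pics/side_crop.png",cv2.resize(s[160:320,210:380],None,fx=4,fy=3.7,interpolation=cv2.INTER_CUBIC))
print(R.from_quat([ 0.43194563,  0.56070255, -0.43119164,  0.55956179]).as_matrix().round(2))
E
```

```text
dockL [494. 456.  59.]
dockR [475. 291.  66.]
shank [463. 223.  28.]
hook [432. 164.  21.]
cr1 [ 463. -152.    6.]
cr2 [ 484. -271.    5.]
cab [646.  36. 875.]
knob [634. -16. 801.]
ovroof [784. 125. 166.]
ovroof2 [631. -96. 167.]
eye [731.  14. 331.]
flap [723. -34. 256.]
salt [ 606. -346.   79.]
pep [ 671. -383.   83.]
jar [623. 295.  98.]
counter [456. 593.   3.]
hob [380.  70.  -2.]
hob2 [832. 235.   1.]
[[-0.  1.  0.]
 [ 0.  0. -1.]
 [-1. -0. -0.]]
```

View pics/oven_crop.png

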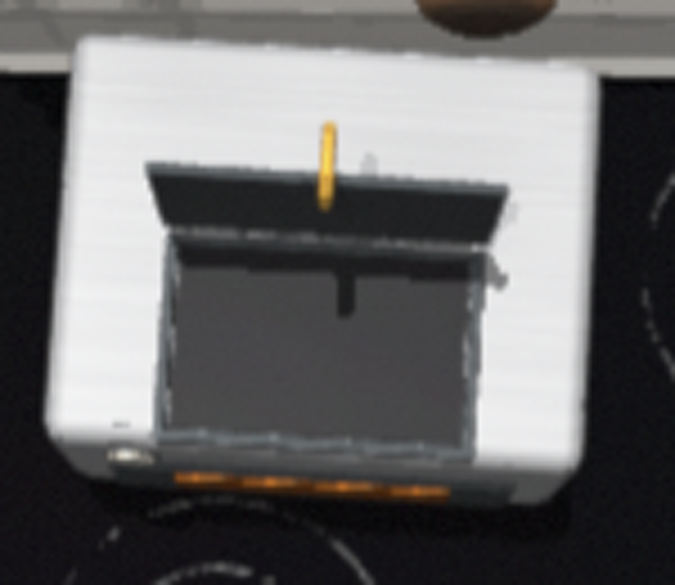

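View pics/cr_crop.png

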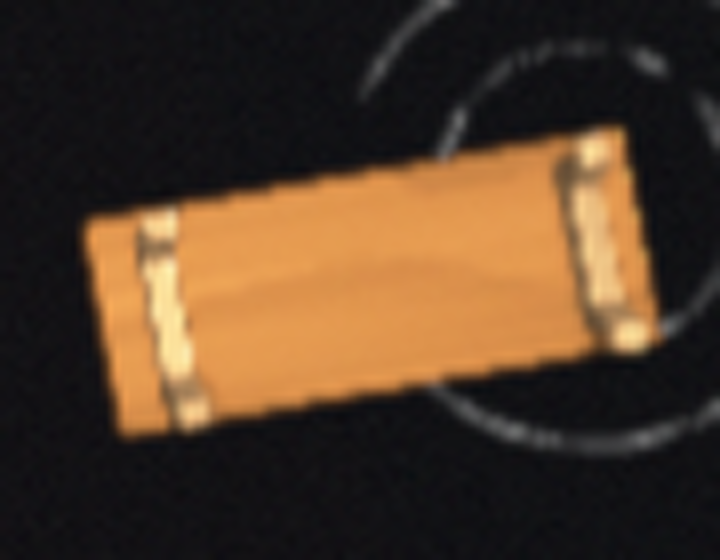

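View pics/dock_crop.png

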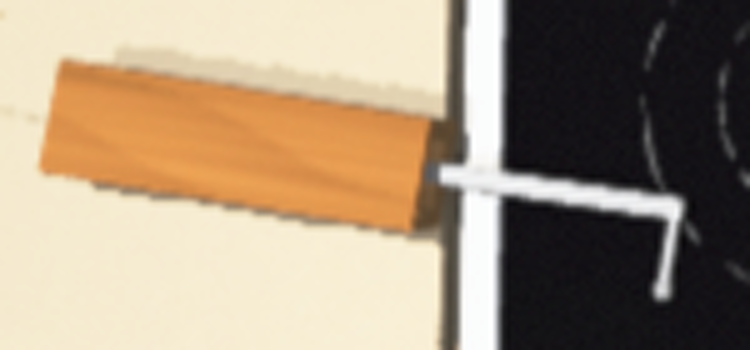

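View pics/side_crop.png

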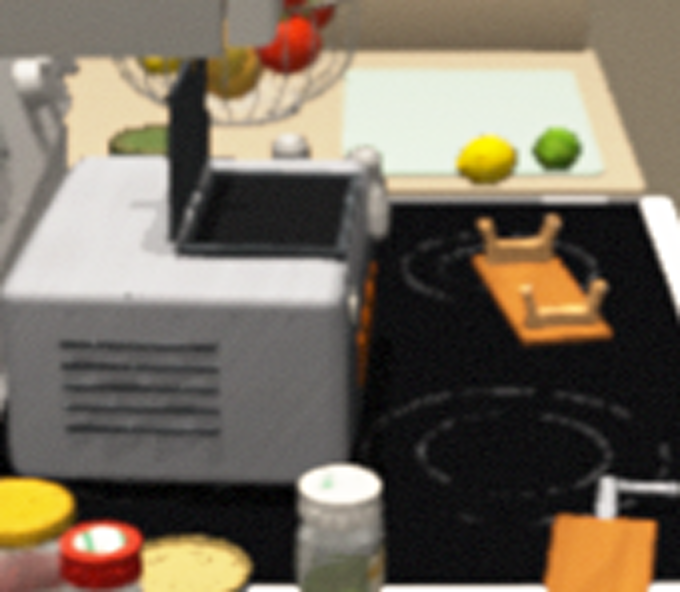

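```bash
python3 - <<'E'
from h import *
np.set_printoptions(precision=1,suppress=True)
c=load("top0.npz"); P=cloud(c); im=c["img"]
Z=P[:,:,2]
hsv=cv2.cvtColor(im,cv2.COLOR_RGB2HSV)
def rect(mask,z,name):
    n,l,st,ce=cv2.connectedComponentsWithStats(mask.astype(np.uint8)); 
    k=1+np.argmax(st[1:,4]); v,u=np.where(l==k)
    W=plane(c,np.c_[u,v],z)[:,:2].astype(np.float32)
    r=cv2.minAreaRect(W); print(name,st[k],r); print(cv2.boxPoints(r)); return r
wood=(hsv[:,:,0]>8)&(hsv[:,:,0]<20)&(hsv[:,:,1]>130)
b=np.zeros_like(wood)
m=wood.copy(); m[:,:365]=0; m[:,450:]=0; m[:250]=0; m[310:]=0
rect(m,8,"cradle base")
m=wood.copy(); m[:,220:]=0; m[:250]=0; m[310:]=0; 
m&=(hsv[:,:,2]>150)
rect(m,63,"dock top")
m=np.abs(Z-165)<8; m[:,:255]=0;m[:,390:]=0
rect(m,165,"oven roof")
# forks
m=np.zeros_like(wood); m[255:315,365:450]=1
fp=hsv[:,:,1].copy()
for name,cols in (("left",(375,390)),("right",(425,445))):
    q=Z[262:306,cols[0]:cols[1]]; print(name); print(q[::2].round(0).astype(int))
# ring
br=(hsv[:,:,0]>12)&(hsv[:,:,0]<30)&(hsv[:,:,1]>150)&(hsv[:,:,2]>120); br[:, :310]=0; br[:,340:]=0; br[:140]=0; br[175:]=0
v,u=np.where(br); print(list(zip(u,v))); print(P[v,u])
E
```

```text
cradle base [ 382  266   54   37 1441] ((472.8334655761719, -211.9527587890625), (75.66902160644531, 136.7863006591797), 9.810602188110352)
[[ 423.9 -151. ]
 [ 447.2 -285.8]
 [ 521.8 -272.9]
 [ 498.5 -138.1]]
dock top [ 138  263   78   33 1709] ((485.2710876464844, 374.7921447753906), (188.1292266845703, 56.30143737792969), 81.19779205322266)
[[443.1 286.1]
 [498.7 277.5]
 [527.5 463.4]
 [471.8 472.1]]
oven roof [ 260  128  123   98 9164] ((723.251220703125, 15.013870239257812), (276.7259216308594, 217.81085205078125), 86.59135437011719)
[[ 606.3 -116.6]
 [ 823.7 -129.6]
 [ 840.2  146.7]
 [ 622.8  159.6]]
left
[[                  -1                   -1                    4
                     0                    2                    2
                     0                    1                    2
                    -2                    4                    1
                    -1                    3                    3]
 [                   3                    3                    1
                    -2                    0                    3
                     4    
[... 17538 characters left out ...]
7 328.3]
 [731.3  13.8 330.8]
 [729.7  15.7 329.4]
 [730.1  13.7 327.8]
 [726.9  15.7 331.8]
 [727.4  13.8 330.4]
 [725.8  15.7 328.9]
 [725.9  13.7 328.4]
 [724.6  15.7 325.9]
 [723.8  13.7 328.8]
 [721.9  15.7 328.4]
 [720.   17.7 327.9]
 [720.   15.7 327.6]
 [719.   13.7 331.4]
 [718.7  17.6 325. ]
 [718.2  15.7 327. ]
 [718.5  13.7 325.9]
 [716.7  17.6 324.9]
 [717.3  15.6 322.9]
 [716.8  13.7 324.8]
 [715.1  17.6 323.3]
 [714.9  15.6 324.2]
 [715.1  13.7 323.6]
 [713.8  17.6 320.9]
 [712.8  15.6 324.6]
 [713.9  13.6 320.4]
 [712.3  17.6 318.8]
 [711.7  15.6 321.2]
 [712.2  13.6 319.4]
 [711.3  17.6 314.8]
 [709.9  15.6 320.2]]<stdin>:24: RuntimeWarning: invalid value encountered in cast
```

```bash
python3 - <<'E'
from h import *
np.set_printoptions(precision=1,suppress=True)
c=load("top0.npz"); im=c["img"]; g=im.astype(int)
# shank: bright gray over black hob, cols 233..268, rows 280..312
m=(g.min(2)>90); m[:,:232]=0; m[:,270:]=0; m[:281]=0; m[312:]=0
v,u=np.where(m)
n,l,st,ce=cv2.connectedComponentsWithStats(m.astype(np.uint8)); print(st,ce)
k=1+np.argmax(st[1:,4])
cen=[(x,np.where(l[:,x]==k)[0].mean()) for x in range(234,259)]
W=plane(c,cen,37)[:,:2]; vx,vy,x0,y0=cv2.fitLine(W.astype(np.float32),cv2.DIST_HUBER,0,.01,.01).ravel(); print("shank dir",vx,vy,np.degrees(np.arctan2(vy,vx)),"pt",x0,y0)
v,u=np.where(l==k); A=plane(c,np.c_[u,v],37)[:,:2]; d=np.array([vx,vy]); d=d*np.sign(-d[1])
s=(A-[x0,y0])@d; t=(A-[x0,y0])@[d[1],-d[0]]
print("shank end s",s.max(),"t range",t.min(),t.max())
e=np.array([x0,y0])+d*(s.max()); print("end",e, "shank_mid", e-d*59)
# dock mouth
dc=np.array([485.3,374.8]);dd=np.array([-.153,-.988]); print("dock-based shank_mid",dc+dd*(95+60))
# cradle corners
cc=plane(c,[(370.6,277.5),(375,304.6),(441.9,291.9),(438.1,265.6)],8); print(cc,cc.mean(0))
hsv=cv2.cvtColor(im,cv2.COLOR_RGB2HSV)
m=(hsv[:,:,0]>5)&(hsv[:,:,0]<28)&(hsv[:,:,1]>70)&(hsv[:,:,2]>90); m[:,:365]=0; m[:,450:]=0; m[:258]=0; m[312:]=0
v,u=np.where(m); r=cv2.minAreaRect(plane(c,np.c_[u,v],8)[:,:2].astype(np.float32)); print(r)
E
```

```text
[[     0      0    640    480 306986]
 [   260    282      1      1      1]
 [   232    284     35     26    213]] [[319.5 239.5]
 [260.  282. ]
 [251.9 291.5]]
shank dir 0.13690041 0.9905848 82.13147 pt 461.33685 205.93753
shank end s 51.92157065921374 t range -6.248695431395745 45.63782041359547
end [454.2 154.5] shank_mid [462.3 212.9]
dock-based shank_mid [461.6 221.7]
[[ 490.5 -114.1    8. ]
 [ 420.3 -125.1    8. ]
 [ 453.3 -300.9    8. ]
 [ 522.1 -292.4    8. ]] [ 471.5 -208.1    8. ]
((471.3658752441406, -206.89581298828125), (72.98639678955078, 182.09617614746094), 10.052111625671387)
```

{"name": "send_rows", "arguments": {
  "commands": [
    [1, [0, 0.042, -0.045], 0],
    [1, [0, 0.042, -0.045], 0],
    [1, [0, 0.042, -0.045], 0],
    [1, [0, 0.042, -0.045], 0],
    [1, [0, 0.042, -0.045], 0]
  ]
}}

```text
time_s: 0.78
position: [310.8, -355.3, 252.4]
tcp_rot: [0.435, 0.56, -0.434, 0.556]
ft_force: [0.6, 0.6, -0.6]
finger_gap: 85.3
```

{"name": "send_rows", "arguments": {
  "commands": [
    [1, [0, 0.042, -0.045], 0],
    [1, [0, 0.042, -0.045], 0],
    [1, [0, 0, -0.06], 0],
    [1, [0, 0, -0.06], 0],
    [1, [0, 0, -0.06], 0]
  ]
}}

```text
time_s: 1.4
position: [341.8, -67.2, 239.2]
tcp_rot: [0.429, 0.571, -0.44, 0.545]
ft_force: [1.3, -0.3, 0.6]
finger_gap: 85.4
```

{"name": "send_rows", "arguments": {
  "commands": [
    [1, [0, 0, -0.06], 0],
    [1, [0, 0, -0.06], 0],
    [1, [0, 0, -0.06], 0],
    [1, [0, 0, -0.06], 0],
    [1, [0, 0, -0.06], 0]
  ]
}}

```text
time_s: 2.02
position: [298.4, 201.5, 239.3]
tcp_rot: [0.424, 0.577, -0.443, 0.539]
ft_force: [0.1, 0.2, -1.5]
finger_gap: 85.6
```

```bash
cat > go.py <<'E'
import sys; from h import *
from workcell import status
s=status.state(); r=R.from_quat(s["tcp_rot"]).as_matrix(); np.set_printoptions(precision=2,suppress=True)
az=np.degrees(np.arctan2(r[1,2],r[0,2]))
print("t",s["time_s"],"pos",s["position"],"x",r[:,0],"zaz",az,"F",s["ft_force"],"gap",s["finger_gap"],"q",s["joint_pos"])
if len(sys.argv)>4:
    t=np.array(list(map(float,sys.argv[1:4]))); taz=float(sys.argv[4])
    print("turn about tool x",-((taz-az+180)%360-180), "shift now",r.T@(t-s["position"]))
    a=np.radians(taz); rz=np.array([np.cos(a),np.sin(a),0]); rx=np.array([0,0,-1.]); ry=np.cross(rz,rx)
    print("shift after turn",np.array([rx,ry,rz])@(t-s["position"]))
E
python3 go.py 462 216 180 -8.3
```

```text
t 2.025 pos [298.41 201.54 239.26] x [-0.06  0.01 -1.  ] zaz -75.71279247192304 F [ 0.11  0.2  -1.49] gap 85.56025394178482 q [-0.21 -0.27 -0.35  2.08 -0.13  1.36 -1.83]
turn about tool x -67.41279247192304 shift now [ 49.69 165.03  27.86]
shift after turn [ 59.26  37.93 159.78]
```

```bash
python3 - <<'E'
from h import *
for q in ([ 0.43194563,  0.56070255, -0.43119164,  0.55956179],[0.435, 0.56, -0.434, 0.556],[0.429, 0.571, -0.44, 0.545],[0.424, 0.577, -0.443, 0.539]):
    r=R.from_quat(q).as_matrix(); print(r[:,0].round(3), r[:,2].round(3))
E
```

```text
[-0.001  0.002 -1.   ] [ 0.255 -0.967 -0.002]
[-0.004  0.005 -1.   ] [ 0.245 -0.969 -0.005]
[-0.039  0.01  -0.999] [ 0.245 -0.969 -0.019]
[-0.059  0.012 -0.998] [ 0.246 -0.969 -0.026]
```

{"name": "send_rows", "arguments": {
  "commands": [
    [1, [0, 0.055, 0.01], -10],
    [1, [0, 0.055, 0.02], -10],
    [1, [0, 0.04, 0.03], -10],
    [1, [0, 0, 0], -10],
    [1, [0, 0, 0], -10]
  ]
}}

```text
time_s: 2.65
position: [464.8, 216.4, 229.0]
tcp_rot: [0.144, 0.713, -0.144, 0.671]
ft_force: [0.2, -1.1, -0.4]
finger_gap: 85.4
```

```bash
python3 go.py 462 216 180 -8.3
```

```text
t 2.65 pos [464.77 216.36 228.95] x [-0.06  0.01 -1.  ] zaz -23.50976905348005 F [ 0.18 -1.07 -0.42] gap 85.36399956814682 q [-0.19  0.09 -0.29  1.78 -0.01  1.32 -0.89]
turn about tool x -15.209769053480045 shift now [49.02 -0.8   0.43]
shift after turn [48.95 -0.75 -2.69]
```

{"name": "send_rows", "arguments": {
  "commands": [
    [1, [0.03, 0, -0.001], -8],
    [1, [0.02, 0, -0.001], -7],
    [1, [0, 0, 0], 0]
  ]
}}

```text
time_s: 3.02
position: [460.0, 217.2, 177.3]
tcp_rot: [0.052, 0.726, -0.047, 0.684]
ft_force: [0.2, -0.5, 0.1]
finger_gap: 85.3
```

```bash
python3 go.py 462 216 38 -8.3; python3 - <<'E'
from h import *
from workcell import status, optics
s=status.state(); c=optics.camera("wrist"); cv2.imwrite("pics/w1.png",c["img"][:,:,::-1]); np.savez("w1.npz",**c); np.savez("s1.npz",**s)
E
```

```text
t 3.025 pos [460.03 217.21 177.29] x [-0.06  0.01 -1.  ] zaz -8.055943132117514 F [ 0.22 -0.49  0.08] gap 85.28131698489052 q [-0.18  0.13 -0.31  1.85  0.    1.21 -0.63]
turn about tool x 0.2440568678824775 shift now [138.91  -1.29  10.46]
shift after turn [139.29  -0.91   2.13]
```

View pics/w1.png

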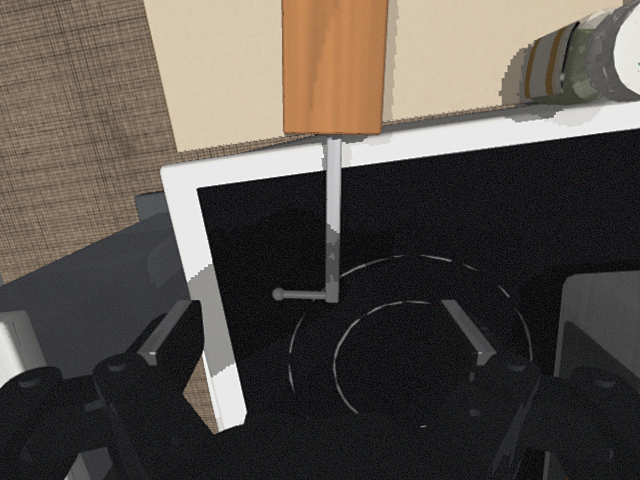

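```bash
python3 - <<'E'
from h import *
np.set_printoptions(precision=1,suppress=True)
c=load("w1.npz"); s=load("s1.npz")
W=plane(c,[(334,141),(334,220),(333,297),(278,294)],35,s); print(W)
d=W[2]-W[0]; print(np.degrees(np.arctan2(d[1],d[0])), np.linalg.norm(d)); d/=np.linalg.norm(d); print("shank_mid",W[2]-d*56)
E
```

```text
[[470.4 277.   35. ]
 [463.6 224.3  35. ]
 [455.4 166.9  35. ]
 [415.3 173.9  35. ]]
-97.73426202199268 111.11781118837649
shank_mid [462.9 222.4  35. ]
```

{"name": "send_rows", "arguments": {
  "commands": [
    [1, [0.04, 0.001, 0.003], 0],
    [1, [0.04, 0.001, 0.003], 0],
    [1, [0.03, 0.001, 0.002], 0],
    [1, [0.01, 0, 0.001], 0],
    [1, [0, 0, 0], 0]
  ]
}}

```text
time_s: 3.7
position: [469.1, 222.5, 61.6]
tcp_rot: [0.058, 0.721, -0.05, 0.688]
ft_force: [-0.1, -0.1, 0.6]
finger_gap: 86.1
```

```bash
python3 go.py 462.5 221 38 -7.9
```

```text
t 3.7 pos [469.07 222.51  61.59] x [-0.05  0.02 -1.  ] zaz -8.722407165150257 F [-0.14 -0.1   0.62] gap 86.06893352909235 q [-0.2   0.27 -0.3   1.94  0.05  0.97 -0.68]
turn about tool x -0.8224071651502527 shift now [23.84 -2.69 -5.13]
shift after turn [23.59 -2.4  -6.3 ]
```

{"name": "send_rows", "arguments": {
  "commands": [
    [1, [0.016, -0.002, -0.004], -0.8],
    [1, [0.007, -0.001, -0.001], 0],
    [1, [0, 0, 0], 0]
  ]
}}

```text
time_s: 4.08
position: [464.1, 221.2, 40.1]
tcp_rot: [0.054, 0.72, -0.044, 0.69]
ft_force: [0.0, 0.4, -0.2]
finger_gap: 85.8
```

```bash
python3 go.py 462.5 221 38 -7.9
```

```text
t 4.075 pos [464.06 221.21  40.13] x [-0.04  0.02 -1.  ] zaz -7.919843773772939 F [ 0.04  0.45 -0.22] gap 85.76800958953208 q [-0.2   0.29 -0.3   1.97  0.06  0.92 -0.67]
turn about tool x -0.01984377377294777 shift now [ 2.19 -0.45 -1.42]
shift after turn [ 2.13 -0.42 -1.51]
```

Good; close.

{"name": "send_rows", "arguments": {
  "commands": [
    [0, [0.002, 0, -0.001], 0],
    [0, [0, 0, 0], 0],
    [0, [0, 0, 0], 0],
    [0, [0, 0, 0], 0],
    [0, [0, 0, 0], 0]
  ]
}}

```text
time_s: 4.7
position: [463.8, 221.7, 39.2]
tcp_rot: [0.054, 0.72, -0.044, 0.691]
ft_force: [-0.4, -0.3, 1.1]
finger_gap: 8.1
```

```bash
python3 go.py 438 40 42 -7.9
```

```text
t 4.7 pos [463.81 221.74  39.21] x [-0.04  0.02 -1.  ] zaz -7.9412613304219954 F [-0.39 -0.29  1.11] gap 8.087271409595749 q [-0.2   0.29 -0.3   1.98  0.06  0.91 -0.67]
turn about tool x -0.041261330422003084 shift now [  -5.03 -183.51   -0.57]
shift after turn [  -2.79 -183.56   -0.59]
```

{"name": "send_rows", "arguments": {
  "commands": [
    [0, [-0.002, -0.02, 0], 0],
    [0, [0, -0.025, 0], 0],
    [0, [0, -0.025, 0], 0],
    [0, [0, -0.025, 0], 0]
  ]
}}

```text
time_s: 5.2
position: [449.4, 127.1, 39.1]
tcp_rot: [0.053, 0.72, -0.042, 0.69]
ft_force: [-1.0, 0.6, -1.2]
finger_gap: 8.1
```

```bash
python3 go.py 438 35 42 -7.9
```

```text
t 5.2 pos [449.38 127.07  39.1 ] x [-0.04  0.02 -1.  ] zaz -7.639386157091809 F [-0.97  0.63 -1.15] gap 8.111058771619005 q [-0.07  0.2  -0.26  2.08  0.03  0.9  -0.48]
turn about tool x 0.26061384290818523 shift now [ -4.09 -92.72   0.84]
shift after turn [ -2.9  -92.76   1.39]
```

{"name": "send_rows", "arguments": {
  "commands": [
    [0, [-0.001, -0.03, 0], 0],
    [0, [-0.001, -0.03, 0.001], 0],
    [0, [-0.001, -0.03, 0.001], 0],
    [0, [0, -0.02, 0], 0],
    [0, [0, 0, 0], 0]
  ]
}}

```text
time_s: 5.82
position: [434.3, 11.9, 39.5]
tcp_rot: [0.053, 0.721, -0.043, 0.689]
ft_force: [-0.9, 0.8, -1.7]
finger_gap: 8.3
```

```bash
python3 go.py 438 35 100 -7.9;  python3 - <<'E'
from h import *
from workcell import status, optics
for n in("top","side"):
    c=optics.camera(n); cv2.imwrite(f"pics/{n}2.png",c["img"][:,:,::-1]); np.savez(f"{n}2.npz",**c)
E
```

```text
t 5.825 pos [434.31  11.94  39.46] x [-0.04  0.02 -1.  ] zaz -7.795522301779752 F [-0.9   0.83 -1.73] gap 8.330996119726287 q [ 0.09  0.14 -0.17  2.15  0.01  0.89 -0.22]
turn about tool x 0.10447769822025066 shift now [-60.25  23.98  -2.25]
shift after turn [-60.54  23.35   0.49]
```

View pics/top2.png

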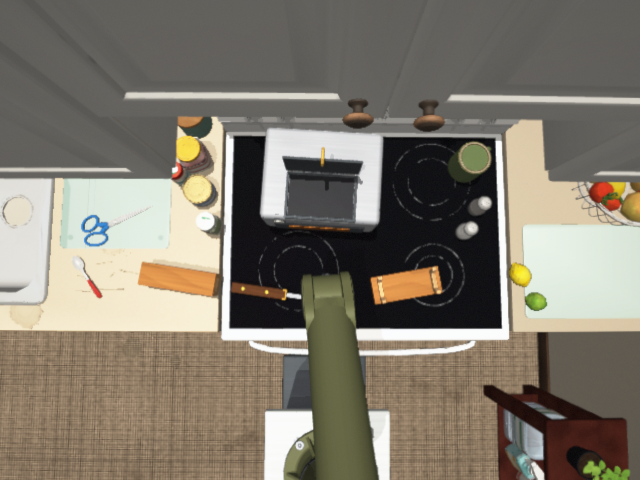

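View pics/side2.png

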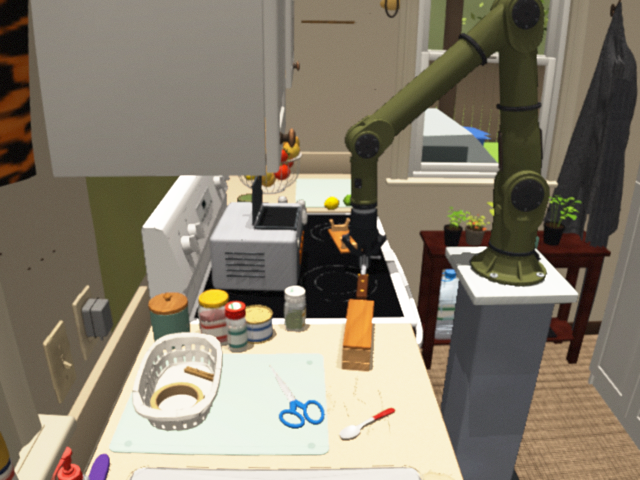

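{"name": "send_rows", "arguments": {
  "commands": [
    [0, [-0.04, 0, 0.01], 0],
    [0, [-0.04, -0.01, 0.01], 0],
    [0, [0, -0.045, 0.005], -5],
    [0, [0, -0.045, 0.005], -5],
    [0, [0, -0.045, 0.005], -5]
  ]
}}

```text
time_s: 6.55
position: [470.2, -127.4, 118.3]
tcp_rot: [-0.048, 0.719, 0.063, 0.691]
ft_force: [0.3, 0.4, -0.3]
finger_gap: 8.4
```

```bash
python3 go.py 494 -335.5 110 10;  python3 - <<'E'
from h import *
from workcell import status, optics
for n in("top",):
    c=optics.camera(n); cv2.imwrite(f"pics/{n}3.png",c["img"][:,:,::-1]); np.savez(f"{n}3.npz",**c)
E
```

```text
t 6.55 pos [ 470.17 -127.42  118.33] x [-0.04  0.02 -1.  ] zaz 9.053973862130057 F [ 0.33  0.4  -0.29] gap 8.430207100151717 q [ 0.26  0.13 -0.05  1.97 -0.    1.08  0.37]
turn about tool x -0.9460261378699499 shift now [   3.42 -209.39   -8.88]
shift after turn [   8.33 -209.06  -12.66]
```

View pics/top3.png

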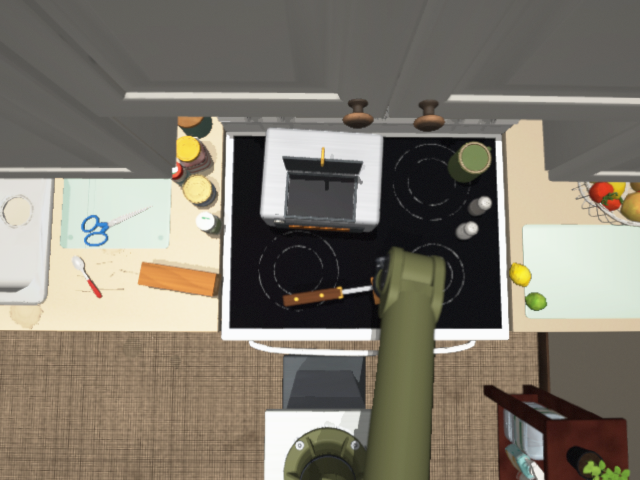

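```bash
python3 - <<'E'
from h import *
np.set_printoptions(precision=1,suppress=True)
c=load("top3.npz"); P=cloud(c); hsv=cv2.cvtColor(c["img"],cv2.COLOR_RGB2HSV)
m=(hsv[:,:,1]>90)&(hsv[:,:,2]<180)&(P[:,:,2]>50); m[:280]=0;m[312:]=0;m[:,:278]=0;m[:,348:]=0
Q=P[m]; Q=Q[np.isfinite(Q).all(1)]
vx=cv2.fitLine(Q.astype(np.float32),cv2.DIST_HUBER,0,.01,.01).ravel(); print(len(Q),vx, Q[:,1].min(),Q[:,1].max())
d=vx[:3]*-np.sign(vx[1]); print("pitch deg (hook down neg)",np.degrees(np.arcsin(d[2])),"az",np.degrees(np.arctan2(d[1],d[0])))
s=(Q-vx[3:])@d; b=vx[3:]+d*s.min(); print("butt",b)
tcp=np.array([470.2,-127.4,112.3]); print("grasp from butt",(tcp-b)@d, "perp",tcp-b-d*((tcp-b)@d))
E
```

```text
611 [ -0.2   1.    0.1 442.4  35.2 128.3] -36.08382439351152 103.00970344021968
pitch deg (hook down neg) -5.299454 az -80.12117
butt [430.8 101.8 134.5]
grasp from butt 233.6458573601968 perp [-0.5 -0.  -0.7]
```

{"name": "send_rows", "arguments": {
  "commands": [
    [0, [0, -0.05, -0.002], 0],
    [0, [0, -0.05, -0.002], 0],
    [0, [0, -0.05, -0.002], 0],
    [0, [0, -0.04, -0.002], 0],
    [0, [0, -0.01, 0], 0]
  ]
}}

```text
time_s: 7.22
position: [499.6, -332.6, 113.1]
tcp_rot: [-0.051, 0.718, 0.064, 0.692]
ft_force: [0.5, 0.7, -1.8]
finger_gap: 8.3
```

```bash
python3 go.py 493.5 -332.5 70 9;  python3 - <<'E'
from h import *
from workcell import status, optics
for n in("top","side"):
    c=optics.camera(n); cv2.imwrite(f"pics/{n}4.png",c["img"][:,:,::-1]); np.savez(f"{n}4.npz",**c)
E
```

```text
t 7.225 pos [ 499.58 -332.58  113.05] x [-0.04  0.02 -1.  ] zaz 9.333652605862037 F [ 0.46  0.67 -1.81] gap 8.344510630416472 q [ 0.47  0.35  0.08  1.71 -0.02  1.12  0.72]
turn about tool x 0.33365260586202794 shift now [43.25  0.11 -4.47]
shift after turn [43.05  1.03 -6.  ]
```

View pics/top4.png

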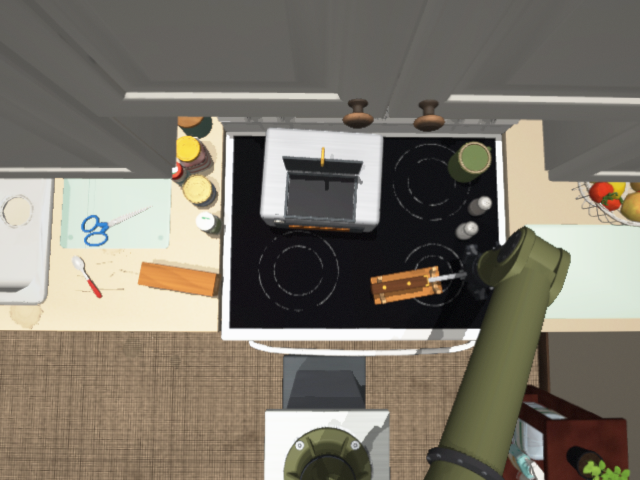

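```bash
cat > grip.py <<'E'
import sys; from h import *
np.set_printoptions(precision=1,suppress=True)
c=load(sys.argv[1]); zt=float(sys.argv[2]); P=cloud(c); hsv=cv2.cvtColor(c["img"],cv2.COLOR_RGB2HSV)
m=(hsv[:,:,1]>90)&(hsv[:,:,2]<130)&(P[:,:,2]>30); m[:258]=0;m[312:]=0;m[:,:368]=0;m[:,440:]=0
n,l,st,ce=cv2.connectedComponentsWithStats(m.astype(np.uint8)); k=1+np.argmax(st[1:,4]); v,u=np.where(l==k); print(st[k])
Q=P[v,u]; s=Q[:,1]; A=np.c_[s,np.ones(len(s))]; ok=np.isfinite(Q).all(1); print("z vs y fit",np.linalg.lstsq(A[ok],Q[ok,2],rcond=None)[0],"z at ends",[np.median(Q[ok&(s>np.nanmax(s)-15),2]),np.median(Q[ok&(s<np.nanmin(s)+15),2])])
W=plane(c,np.c_[u,v],zt)[:,:2].astype(np.float32); r=cv2.minAreaRect(W); print(r,cv2.boxPoints(r))
E
python3 grip.py top4.npz 125
```

```text
[370 276  57  19 566]
z vs y fit [  0.1 135.3] z at ends [np.float64(127.0725340833826), np.float64(117.57482118276505)]
((471.0055847167969, -166.8732147216797), (25.93277931213379, 133.67840576171875), 9.056292533874512) [[ 447.7 -102.9]
 [ 468.7 -234.9]
 [ 494.3 -230.8]
 [ 473.3  -98.8]]
```

{"name": "send_rows", "arguments": {
  "commands": [
    [0, [0.03, 0, -0.004], 0],
    [0, [0.015, 0, -0.001], 0],
    [0, [0, 0, 0], 0]
  ]
}}

```text
time_s: 7.7
position: [496.0, -323.4, 67.5]
tcp_rot: [-0.052, 0.717, 0.069, 0.692]
ft_force: [-0.3, 0.3, -1.4]
finger_gap: 8.2
```

```bash
python3 go.py 493.5 -332.5 40 9
```

```text
t 7.7 pos [ 496.01 -323.44   67.45] x [-0.04  0.02 -1.  ] zaz 9.890471182072123 F [-0.33  0.28 -1.41] gap 8.232378241635393 q [ 0.47  0.39  0.07  1.77 -0.03  1.03  0.73]
turn about tool x 0.8904711820721332 shift now [27.33 -9.23 -3.12]
shift after turn [27.45 -8.56 -3.9 ]
```

{"name": "send_rows", "arguments": {
  "commands": [
    [0, [0.013, -0.005, -0.002], 0.5],
    [0, [0.01, -0.004, -0.001], 0.4],
    [0, [0, 0, 0], 0]
  ]
}}

```text
time_s: 8.07
position: [495.2, -332.4, 44.5]
tcp_rot: [-0.048, 0.716, 0.063, 0.693]
ft_force: [-0.4, -0.1, -2.2]
finger_gap: 8.3
```

```bash
python3 go.py 493.5 -332.5 38 9
```

```text
t 8.075 pos [ 495.2  -332.38   44.52] x [-0.03  0.02 -1.  ] zaz 9.014268161421247 F [-0.4  -0.06 -2.21] gap 8.34907818667073 q [ 0.48  0.42  0.08  1.77 -0.04  0.99  0.73]
turn about tool x 0.014268161421256309 shift now [ 6.57 -0.02 -1.5 ]
shift after turn [ 6.52  0.15 -1.7 ]
```

{"name": "send_rows", "arguments": {
  "commands": [
    [0, [0.005, 0, -0.001], 0],
    [0, [0.002, 0, -0.001], 0],
    [0, [0, 0, 0], 0]
  ]
}}

```text
time_s: 8.45
position: [495.8, -332.7, 41.7]
tcp_rot: [-0.047, 0.715, 0.063, 0.695]
ft_force: [-2.3, 0.7, 2.9]
finger_gap: 8.2
```

```bash
python3 go.py 493.5 -332.5 38 9;  python3 - <<'E'
from h import *
from workcell import status, optics
for n in("top","side"):
    c=optics.camera(n); cv2.imwrite(f"pics/{n}5.png",c["img"][:,:,::-1]); np.savez(f"{n}5.npz",**c)
E
python3 grip.py top5.npz 45
```

```text
t 8.45 pos [ 495.78 -332.74   41.69] x [-0.03  0.02 -1.  ] zaz 8.988282155176027 F [-2.33  0.67  2.85] gap 8.185058794077566 q [ 0.48  0.42  0.08  1.77 -0.04  0.98  0.73]
turn about tool x -0.011717844823976975 shift now [ 3.76  0.5  -2.12]
shift after turn [ 3.69  0.59 -2.21]
[368 278  53  18 504]
z vs y fit [ 0.1 71.3] z at ends [np.float64(59.80294817607887), np.float64(47.531061517339936)]
((467.45526123046875, -168.96481323242188), (26.323488235473633, 134.42379760742188), 9.10278034210205) [[ 443.8 -104.7]
 [ 465.1 -237.4]
 [ 491.1 -233.2]
 [ 469.8 -100.5]]
```

{"name": "send_rows", "arguments": {
  "commands": [
    [0.3, [0, 0, 0], 0],
    [0.5, [0, 0, 0], 0],
    [0.6, [0, 0, 0], 0],
    [0.6, [0, 0, 0], 0],
    [0.6, [0, 0, 0], 0]
  ]
}}

```text
time_s: 9.18
position: [495.9, -333.2, 40.7]
tcp_rot: [-0.048, 0.714, 0.062, 0.695]
ft_force: [-0.2, 0.2, 0.2]
finger_gap: 51.3
```

```bash
python3 go.py 493.5 -332.5 38 9;  python3 - <<'E'
from h import *
from workcell import status, optics
for n in("top","side"):
    c=optics.camera(n); cv2.imwrite(f"pics/{n}6.png",c["img"][:,:,::-1]); np.savez(f"{n}6.npz",**c)
E
python3 grip.py top6.npz 42
```

```text
t 9.175 pos [ 495.85 -333.22   40.69] x [-0.03  0.02 -1.  ] zaz 8.947379378819754 F [-0.2   0.23  0.16] gap 51.25344325959163 q [ 0.48  0.42  0.08  1.78 -0.04  0.98  0.73]
turn about tool x -0.05262062118023891 shift now [ 2.77  1.01 -2.15]
shift after turn [ 2.69  1.08 -2.21]
[368 278  52  17 474]
z vs y fit [-0.  40.8] z at ends [np.float64(41.78318240912154), np.float64(42.9465376349649)]
((468.1492004394531, -167.67764282226562), (25.937664031982422, 133.01390075683594), 8.704087257385254) [[ 445.3 -103.9]
 [ 465.4 -235.4]
 [ 491.  -231.5]
 [ 470.9 -100. ]]
```

View pics/top6.png

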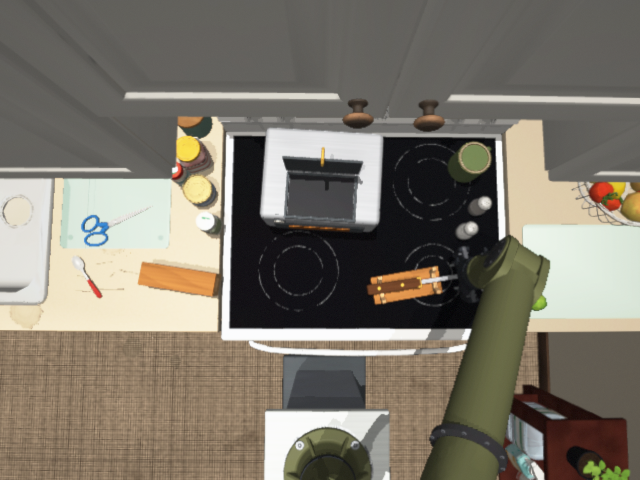

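{"name": "send_rows", "arguments": {
  "commands": [
    [0.7, [-0.03, 0, 0], 0],
    [1, [-0.04, 0, 0], 0],
    [1, [-0.02, 0.03, 0], 0],
    [1, [0, 0.04, 0], 0],
    [1, [0, 0.04, 0], 0]
  ]
}}

```text
time_s: 9.9
position: [480.8, -227.4, 135.9]
tcp_rot: [-0.046, 0.714, 0.06, 0.696]
ft_force: [-0.2, 1.1, -0.2]
finger_gap: 85.1
```

```bash
python3 go.py 476 -220.5 60 9;  python3 - <<'E'
from h import *
from workcell import status, optics
s=status.state(); c=optics.camera("wrist"); cv2.imwrite("pics/w7.png",c["img"][:,:,::-1]); np.savez("w7.npz",**c); np.savez("s7.npz",**s)
E
```

```text
t 9.9 pos [ 480.79 -227.36  135.88] x [-0.03  0.02 -1.  ] zaz 8.563891345307127 F [-0.23  1.11 -0.21] gap 85.08499713014864 q [ 0.37  0.19  0.03  1.87 -0.01  1.12  0.55]
turn about tool x -0.4361086546928732 shift now [76.1   5.86 -1.83]
shift after turn [75.88  7.53 -3.66]
```

View pics/w7.png

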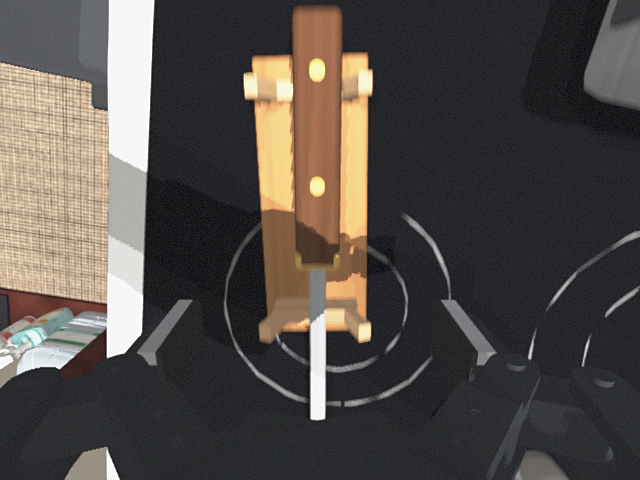

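```bash
python3 - <<'E'
from h import *
np.set_printoptions(precision=1,suppress=True)
c=load("w7.npz"); s=load("s7.npz")
W=plane(c,[(317,8),(318.5,250),(318.5,268)],42,s); print(W)
d=W[1]-W[0]; print(np.degrees(np.arctan2(d[1],d[0])), np.linalg.norm(W[2]-W[0])); d/=np.linalg.norm(d)
print("120 from butt",W[0]+d*120)
E
```

```text
[[ 458.2 -100.8   42. ]
 [ 477.8 -224.5   42. ]
 [ 479.4 -235.4   42. ]]
-81.0338363954352 136.22760806192127
120 from butt [ 476.9 -219.3   42. ]
```

{"name": "send_rows", "arguments": {
  "commands": [
    [1, [0.04, 0.003, -0.001], -0.4],
    [1, [0.03, 0.003, 0], 0],
    [1, [0.015, 0.001, 0], 0],
    [1, [0, 0, 0], 0]
  ]
}}

```text
time_s: 10.45
position: [477.9, -210.8, 50.9]
tcp_rot: [-0.051, 0.713, 0.067, 0.696]
ft_force: [-0.4, 0.3, -0.2]
finger_gap: 85.6
```

```bash
python3 go.py 477 -221 38 9
```

```text
t 10.45 pos [ 477.88 -210.84   50.91] x [-0.03  0.02 -1.  ] zaz 9.545145483159104 F [-0.38  0.26 -0.24] gap 85.57187466869595 q [ 0.36  0.27  0.02  1.96 -0.02  0.94  0.55]
turn about tool x 0.5451454831591036 shift now [ 12.71 -10.19  -2.28]
shift after turn [12.91 -9.9  -2.46]
```

{"name": "send_rows", "arguments": {
  "commands": [
    [1, [0.005, -0.008, -0.002], 0.5],
    [1, [0.006, -0.003, 0], 0],
    [1, [0.001, 0, 0], 0]
  ]
}}

```text
time_s: 10.82
position: [479.2, -224.6, 40.3]
tcp_rot: [-0.048, 0.712, 0.062, 0.698]
ft_force: [0.1, -0.1, -0.6]
finger_gap: 85.3
```

```bash
python3 go.py 477 -221 38 9
```

```text
t 10.825 pos [ 479.18 -224.57   40.34] x [-0.02  0.02 -1.  ] zaz 8.915655768954693 F [ 0.14 -0.11 -0.65] gap 85.26116741022888 q [ 0.37  0.3   0.03  1.95 -0.02  0.92  0.56]
turn about tool x -0.08434423104529287 shift now [ 2.45  3.82 -1.56]
shift after turn [ 2.34  3.87 -1.6 ]
```

{"name": "send_rows", "arguments": {
  "commands": [
    [1, [0.002, 0.004, -0.001], 0],
    [0, [0, 0, 0], 0],
    [0, [0, 0, 0], 0],
    [0, [0, 0, 0], 0],
    [0, [0, 0, 0], 0]
  ]
}}

```text
time_s: 11.45
position: [478.1, -220.4, 39.2]
tcp_rot: [-0.048, 0.711, 0.062, 0.699]
ft_force: [-0.4, -0.7, 1.5]
finger_gap: 24.9
```

```bash
python3 go.py 477 -221 38 9
```

```text
t 11.45 pos [ 478.13 -220.45   39.24] x [-0.02  0.02 -1.  ] zaz 8.935997761477429 F [-0.41 -0.71  1.51] gap 24.890569481609965 q [ 0.37  0.29  0.02  1.96 -0.02  0.91  0.56]
turn about tool x -0.06400223852256204 shift now [ 1.26 -0.39 -1.19]
shift after turn [ 1.24 -0.37 -1.21]
```

{"name": "send_rows", "arguments": {
  "commands": [
    [0, [-0.03, 0, 0], 0],
    [0, [-0.045, 0, 0], 0],
    [0, [-0.05, 0, 0], 0],
    [0, [-0.055, 0, 0], 0],
    [0, [-0.06, 0, 0], 0]
  ]
}}

```text
time_s: 12.08
position: [478.7, -222.8, 277.8]
tcp_rot: [-0.045, 0.717, 0.065, 0.693]
ft_force: [0.5, -0.3, -2.4]
finger_gap: 25.2
```

```bash
python3 go.py 478 145 315 70; python3 - <<'E'
from h import *
from scipy.optimize import least_squares
c=load("top0.npz"); P=cloud(c); hsv=cv2.cvtColor(c["img"],cv2.COLOR_RGB2HSV)
br=(hsv[:,:,0]>12)&(hsv[:,:,0]<30)&(hsv[:,:,1]>120)&(hsv[:,:,2]>90); br[:, :315]=0; br[:,330:]=0; br[:142]=0; br[172:]=0
Q=P[br]; Q=Q[(Q[:,2]>300)]; print(len(Q),Q.min(0),Q.max(0))
f=least_squares(lambda p: np.hypot(Q[:,0]-p[0],Q[:,2]-p[1])-19,[726,310],loss="huber"); print(f.x,Q[:,1].mean())
# flap inner face plane
m=np.zeros((480,640),bool); m[160:172,285:360]=1; F=P[m]; F=F[(F[:,2]>190)&(F[:,2]<290)]
A=np.c_[F[:,1:],np.ones(len(F))]; k=np.linalg.lstsq(A,F[:,0],rcond=None)[0]; print(len(F),"x = a*y+b*z+c",k,"x at z177,y15",k@[15,177,1],"at 309",k@[15,309,1])
E
```

```text
t 12.075 pos [ 478.7  -222.85  277.77] x [-0.04  0.02 -1.  ] zaz 8.961421314131039 F [ 0.47 -0.35 -2.44] gap 25.1692339653707 q [ 0.36  0.08  0.03  1.69 -0.01  1.41  0.55]
turn about tool x -61.03857868586897 shift now [-28.07 364.47  55.43]
shift after turn [-37.23 126.47 345.42]
44 [709.33925054  13.57378931 314.17093938] [742.13493025  17.67073784 331.8340964 ]
[728.27179096 310.01710873] 15.317166866897752
828 x = a*y+b*z+c [ 5.43357228e-02 -4.34673126e-03  7.26494016e+02] x at z177,y15 726.5396803797303 at 309 725.9659118535683
```

{"name": "send_rows", "arguments": {
  "commands": [
    [0, [-0.02, 0.03, 0], -10],
    [0, [-0.015, 0.03, 0.02], -10],
    [0, [0, 0.03, 0.03], -10],
    [0, [0, 0.02, 0.03], -10],
    [0, [0, 0.01, 0.04], -10]
  ]
}}

```text
time_s: 12.7
position: [525.3, -47.1, 321.7]
tcp_rot: [-0.342, 0.617, 0.364, 0.608]
ft_force: [0.7, 0.8, -0.4]
finger_gap: 25.4
```

```bash
python3 go.py 470 145 315 70; python3 - <<'E'
from h import *
from workcell import status, optics
for n in("top","side"):
    c=optics.camera(n); cv2.imwrite(f"pics/{n}8.png",c["img"][:,:,::-1]); np.savez(f"{n}8.npz",**c)
E
```

```text
t 12.7 pos [525.34 -47.09 321.69] x [-0.03  0.02 -1.  ] zaz 59.975187277442814 F [ 0.73  0.8  -0.36] gap 25.357736030936408 q [ 0.19  0.06 -0.15  1.63 -0.01  1.48  1.09]
turn about tool x -10.024812722557186 shift now [ 12.11 143.71 138.6 ]
shift after turn [  6.69 117.7  161.58]
```

View pics/top8.png

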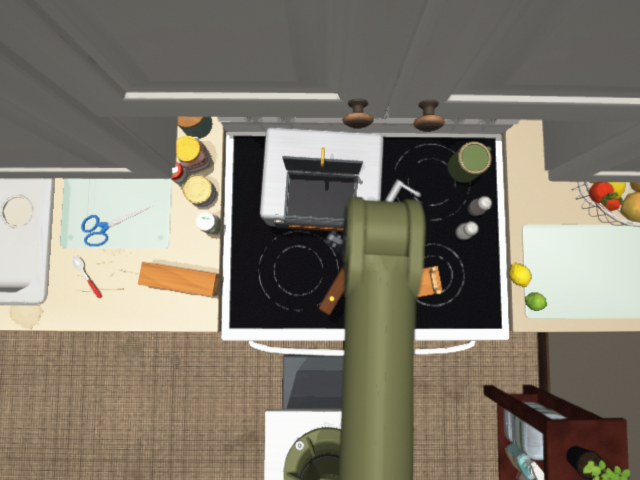

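View pics/side8.png

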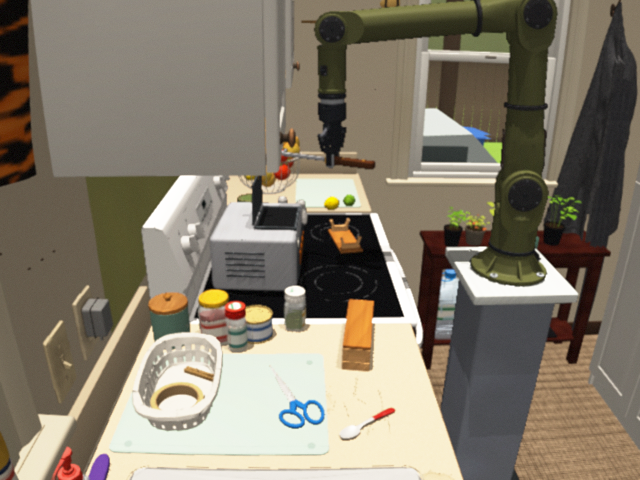

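{"name": "send_rows", "arguments": {
  "commands": [
    [0, [0, 0.055, -0.01], -10],
    [0, [0, 0.03, 0.04], 0],
    [0, [0, 0.02, 0.05], 0],
    [0, [0, 0.02, 0.05], 0],
    [0, [0, 0, 0.03], 0]
  ]
}}

```text
time_s: 13.42
position: [461.2, 161.1, 324.0]
tcp_rot: [-0.392, 0.584, 0.419, 0.574]
ft_force: [0.8, -1.0, -1.6]
finger_gap: 24.8
```

```bash
python3 go.py 480 145 315 70; python3 - <<'E'
from h import *
from workcell import status, optics
for n in("top","side"):
    c=optics.camera(n); cv2.imwrite(f"pics/{n}9.png",c["img"][:,:,::-1]); np.savez(f"{n}9.npz",**c)
E
```

```text
t 13.425 pos [461.22 161.14 323.97] x [-0.03  0.02 -1.  ] zaz 70.00949042079426 F [ 0.75 -1.03 -1.59] gap 24.84498374542043 q [ 0.02 -0.02 -0.38  1.7  -0.04  1.48  0.87]
turn about tool x 0.009490420794264764 shift now [  7.98 -23.49  -8.83]
shift after turn [  8.97 -23.16  -8.74]
```

View pics/top9.png

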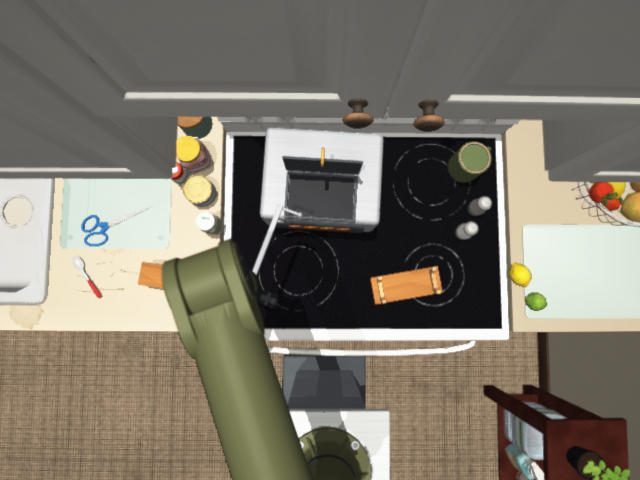

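View pics/side9.png

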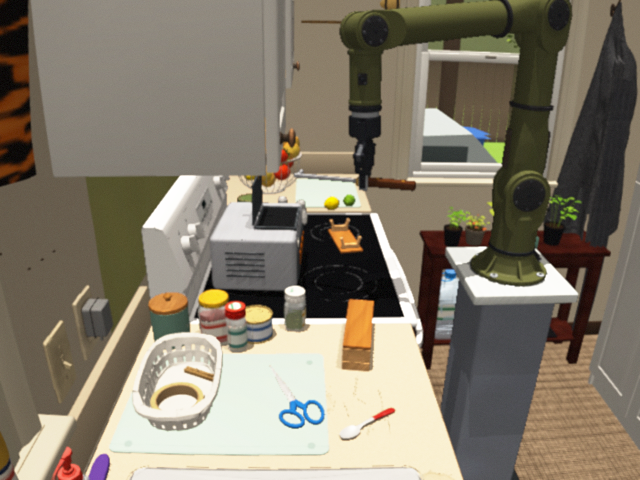

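Both show the hook clearly: top view hook corner near (282,208), ball near (298,213); side view hook near (297,175). Triangulate.

```bash
python3 - <<'E'
from h import *
a=load("top9.npz")["img"][190:280,240:320,::-1]; b=load("side9.npz")["img"][150:200,270:430,::-1]
cv2.imwrite("pics/ca.png",cv2.resize(a,None,fx=6,fy=6,interpolation=cv2.INTER_CUBIC)); cv2.imwrite("pics/cb.png",cv2.resize(b,None,fx=5,fy=5,interpolation=cv2.INTER_CUBIC))
c=load("top9.npz");P=cloud(c)
np.set_printoptions(precision=0,suppress=True,linewidth=200)
print(P[200:222,274:304,2].astype(int))
E
```

```text
[[                 165                  160                  163                  168                  163                  164                  165                  168                  164
                   168                  163                  174                  175                  173                  170                  167                  165                  166
                   168                  168                  169                  166                  168                  171                  164                  165                  165
                   166                  167                  165]
 [                 165                  163                  161                  166                  167                  163                  164                  163                  165
                   164                  164                  176                  173                  172                  165                  169                  165                  168
                   167                  166                  167               
[... 12318 characters left out ...]

 [                 317                  321                  319                  152                  151                  149                  152                  149                  148
                   144                  146                  137                  137                  141                  139                  142                  143                  144
                   144                  145                  148                  148                  145                  145                  149                  152                  152
                   151                  156                  151]]<stdin>:6: RuntimeWarning: invalid value encountered in cast
```

View pics/ca.png

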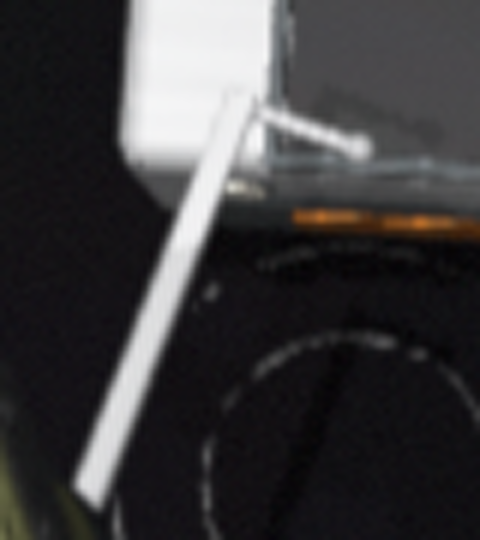

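View pics/cb.png

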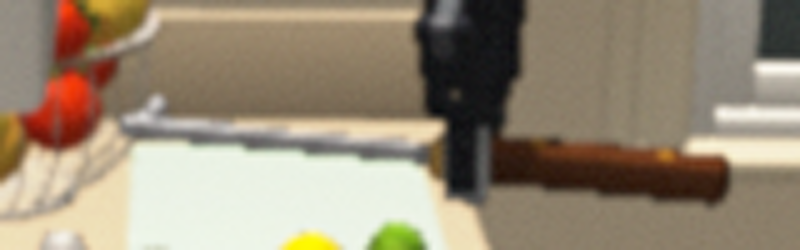

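```bash
python3 - <<'E'
from h import *
np.set_printoptions(precision=1,suppress=True)
c=load("top9.npz"); W=plane(c,[(240+240/6,190+97/6),(240+85/6,190+490/6),(240+360/6,190+147/6),(240+240/6,190+107/6)],[318,318,315,316] if 0 else 315); print(W)
d=W[0]-W[1]; print("az",np.degrees(np.arctan2(d[1],d[0])))
p=W[2]-W[3]; print(np.linalg.norm(p), np.degrees(np.arctan2(p[1],p[0])))
pm=W[3]+p/np.linalg.norm(p)*22; print("pin mid",pm, "rel TCP",pm-[461.2,161.1,324])
print("eye from top at ring px", plane(c,[(322.5,156)],310))
E
```

```text
[[625.4  98.4 315. ]
 [495.9 147.1 315. ]
 [608.9  58.7 315. ]
 [622.1  98.4 315. ]]
az -20.618720932796464
41.78209016677395 -108.35044213854466
pin mid [615.1  77.5 315. ] rel TCP [153.9 -83.6  -9. ]
eye from top at ring px [[729.1  14.6 310. ]]
```

```bash
python3 go.py 573 147 321 70
```

```text
t 13.525 pos [461.96 161.77 323.41] x [-0.03  0.02 -1.  ] zaz 70.13975167168304 F [ 0.39  0.07 -0.95] gap 25.236271706222894 q [ 0.02 -0.02 -0.38  1.7  -0.04  1.48  0.87]
turn about tool x 0.1397516716830296 shift now [  -1.7  -109.48   23.8 ]
shift after turn [   2.41 -109.4    24.1 ]
```

{"name": "send_rows", "arguments": {
  "commands": [
    [0, [0, -0.035, 0.008], 0],
    [0, [0, -0.035, 0.008], 0],
    [0, [0, -0.03, 0.006], 0],
    [0, [0, -0.01, 0.002], 0],
    [0, [0, 0, 0], 0]
  ]
}}

```text
time_s: 14.15
position: [575.1, 140.0, 316.6]
tcp_rot: [-0.391, 0.588, 0.417, 0.572]
ft_force: [-0.3, -0.2, -2.4]
finger_gap: 25.0
```

```bash
python3 go.py 573 147 321 70; python3 - <<'E'
from h import *
from workcell import status, optics
for n in("top",):
    c=optics.camera(n); cv2.imwrite(f"pics/{n}10.png",cv2.resize(c["img"][130:280,230:380,::-1],None,fx=4,fy=4,interpolation=cv2.INTER_CUBIC)); np.savez(f"{n}10.npz",**c)
E
```

```text
t 14.15 pos [575.1  139.99 316.61] x [-0.04  0.02 -1.  ] zaz 69.69340732337618 F [-0.26 -0.19 -2.39] gap 24.99730774223158 q [ 0.02  0.22 -0.35  1.47  0.05  1.5   0.9 ]
turn about tool x -0.30659267662383627 shift now [-4.18  4.59  5.86]
shift after turn [-4.39  4.38  5.87]
```

View pics/top10.png

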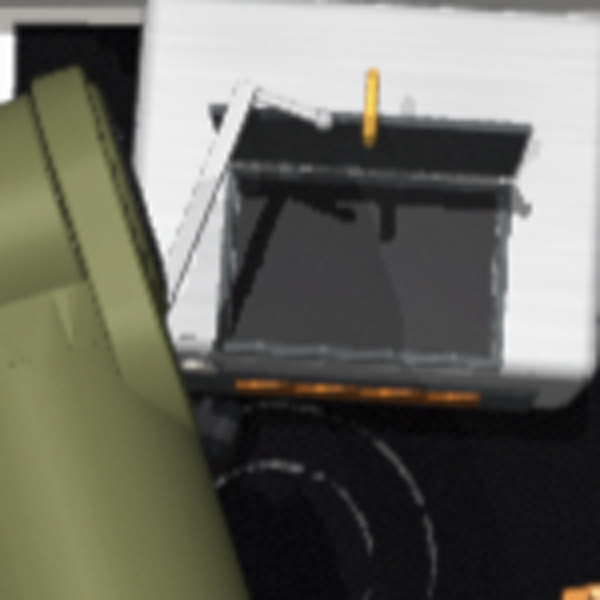

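```bash
python3 go.py 579 138 320 70;python3 go.py 577 97 320 70
```

```text
t 14.2 pos [574.75 140.1  316.75] x [-0.04  0.02 -1.  ] zaz 69.71378512349266 F [-0.82 -0.66 -1.64] gap 25.114813835436554 q [ 0.02  0.22 -0.35  1.47  0.05  1.5   0.9 ]
turn about tool x -0.28621487650735844 shift now [-3.45 -4.58 -0.49]
shift after turn [-3.25 -4.72 -0.52]
t 14.2 pos [574.75 140.1  316.75] x [-0.04  0.02 -1.  ] zaz 69.71378512349266 F [-0.82 -0.66 -1.64] gap 25.114813835436554 q [ 0.02  0.22 -0.35  1.47  0.05  1.5   0.9 ]
turn about tool x -0.28621487650735844 shift now [ -4.09 -16.9  -39.64]
shift after turn [ -3.25 -16.86 -39.73]
```

{"name": "send_rows", "arguments": {
  "commands": [
    [0, [-0.004, -0.005, 0], 0],
    [0, [0, 0, 0], 0]
  ]
}}

```text
time_s: 14.45
position: [578.4, 138.5, 321.7]
tcp_rot: [-0.391, 0.588, 0.417, 0.572]
ft_force: [-0.1, -1.1, -1.5]
finger_gap: 25.2
```

```bash
python3 go.py 577 97 320 70;  python3 - <<'E'
from h import *
from workcell import status, optics
for n in("top",):
    c=optics.camera(n); cv2.imwrite(f"pics/{n}11.png",cv2.resize(c["img"][140:200,270:350,::-1],None,fx=9,fy=9,interpolation=cv2.INTER_CUBIC)); np.savez(f"{n}11.npz",**c)
    P=cloud(c); hsv=cv2.cvtColor(c["img"],cv2.COLOR_RGB2HSV); np.set_printoptions(precision=0,suppress=True,linewidth=220); print(np.nan_to_num(P[148:164,288:328,2]).astype(int))
E
```

```text
t 14.45 pos [578.43 138.54 321.68] x [-0.04  0.02 -1.  ] zaz 69.7608197065282 F [-0.14 -1.07 -1.45] gap 25.209944068287918 q [ 0.02  0.22 -0.35  1.45  0.05  1.51  0.9 ]
turn about tool x -0.23918029347180436 shift now [  1.01 -13.08 -39.48]
shift after turn [  1.68 -12.86 -39.53]
[[168 168 315 317 316 164 165 165 162 164 168 163 167 165 170 163 164 160 167 164 166 165 166 166 167 164 161 164 163 166 165 167 165 167 321 325 321 166 167 168]
 [158 166 316 316 314 317 312 167 169 167 164 166 165 167 165 168 164 164 166 166 166 165 164 164 164 168 167 162 164 163 162 163 165 164 325 325 321 166 165 165]
 [162 317 318 317 315 314 314 313 166 166 166 168 161 161 167 166 166 165 165 167 166 165 165 162 169 166 165 168 162 162 166 169 164 165 328 324 322 167 163 170]
 [164 317 314 314 315 314 313 312 313 314 311 165 161 167 164 163 167 165 165 167 165 164 165 167 167 164 166 166 163 165 168 167 168 164 327 328 325 165 165 166]
 [317 317 314 317 312 316 312 313 313 312 315 311 312 165 167 169 164 165 165 166 164 166 168 168 170 163 164 166 164 166 167 169 163 167 328 326 327 166 163 165]
 [31
[... 1089 characters left out ...]
88 286 286 287 288 324 327 328 296 288 287 283]
 [317 312 312 276 278 279 279 280 280 281 281 283 280 282 285 284 283 283 288 285 281 286 288 289 289 286 286 286 287 290 285 287 288 324 327 326 290 285 289 286]
 [315 319 309 268 270 269 269 271 272 274 273 276 275 272 276 274 275 277 276 277 280 277 276 282 278 278 280 280 282 281 283 283 287 319 323 320 285 284 284 282]
 [316 317 259 258 260 262 262 262 264 265 264 265 263 265 265 265 269 267 269 268 267 273 270 270 272 272 272 274 272 273 277 277 276 321 321 322 277 277 280 280]
 [315 313 253 252 251 251 253 254 255 258 255 256 258 258 256 259 260 259 261 260 260 264 265 262 265 264 266 266 265 264 265 264 267 321 322 318 268 267 272 272]]
```

View pics/top11.png

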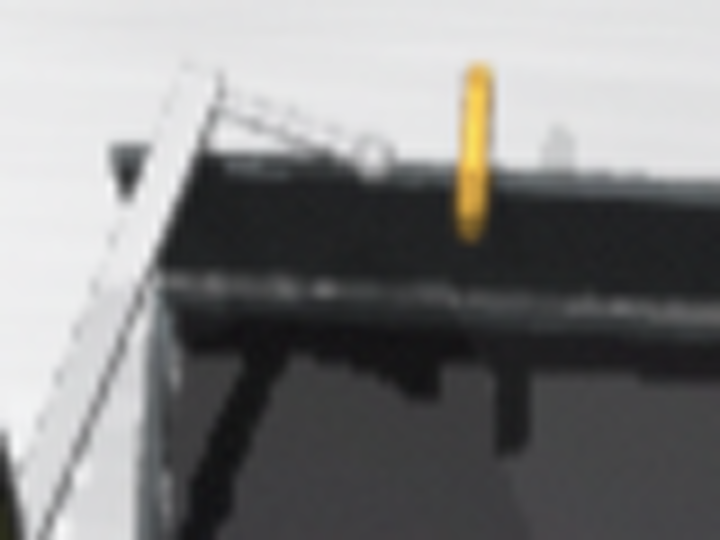

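{"name": "send_rows", "arguments": {
  "commands": [
    [0, [0, -0.004, -0.012], 0],
    [0, [0, -0.004, -0.012], 0],
    [0, [0, -0.003, -0.011], 0],
    [0, [0, 0, 0], 0]
  ]
}}

```text
time_s: 15.0
position: [575.7, 98.6, 321.4]
tcp_rot: [-0.392, 0.588, 0.417, 0.572]
ft_force: [0.1, -0.4, -1.5]
finger_gap: 25.2
```

```bash
python3 go.py 577 97 320 70;  python3 - <<'E'
from h import *
from workcell import status, optics
for n in("top",):
    c=optics.camera(n); cv2.imwrite(f"pics/{n}12.png",cv2.resize(c["img"][140:200,270:350,::-1],None,fx=9,fy=9,interpolation=cv2.INTER_CUBIC)); np.savez(f"{n}12.npz",**c)
E
```

```text
t 15.0 pos [575.72  98.65 321.42] x [-0.04  0.02 -1.  ] zaz 69.72854807838945 F [ 0.07 -0.45 -1.46] gap 25.15681819761534 q [ 0.07  0.2  -0.32  1.48  0.04  1.5   0.97]
turn about tool x -0.27145192161054865 shift now [ 1.34 -1.83 -1.1 ]
shift after turn [ 1.42 -1.77 -1.11]
```

View pics/top12.png

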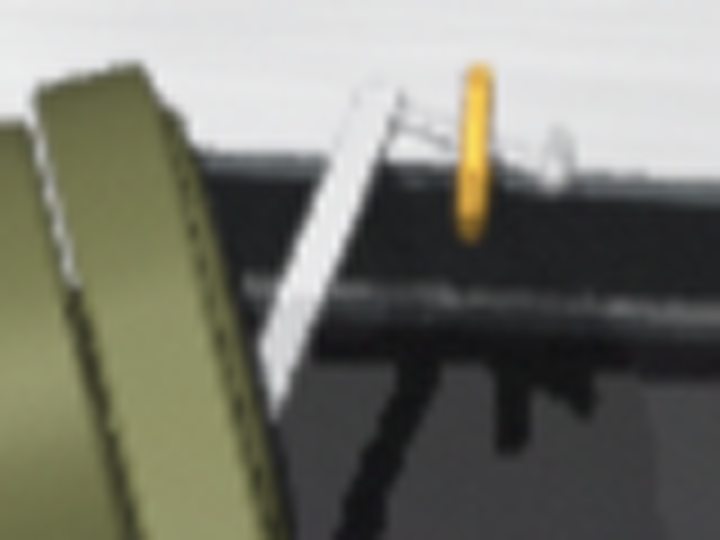

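```bash
cat > arc.py <<'E'
import sys; from h import *
from workcell import status
s=status.state(); r=R.from_quat(s["tcp_rot"]).as_matrix(); np.set_printoptions(precision=1,suppress=True)
H=np.array([728.,15,177]); u=np.array([.9983,-.058,0])
PT=np.load("pt.npy") 
pin=s["position"]+r@PT
e=pin-H; X=-(e@u); Z=e[2]; Y=e@np.array([.058,.9983,0])
# solve a with lead along closing tangent: rho=132 radial; angle est
phi=np.arctan2(Z,X); rad=np.hypot(X,Z)
print("t",s["time_s"],"TCP",s["position"],"pin",pin,"pinX,Z,Y in oven",X,Z,Y,"phi %.3f rad %.1f"%(phi,rad),"F",s["ft_force"],"xaxis",r[:,0].round(3),"q",s["joint_pos"].round(2))
st=float(sys.argv[1]); n=int(sys.argv[2])
p=pin
for i in range(n):
    phi-=st
    # desired radius: sqrt(132^2+11^2)
    g=H-u*(132.5*np.cos(phi))+np.array([0,0,132.5*np.sin(phi)])+np.array([.058,.9983,0])*0.
    print("phi %.2f"%phi, "d tool", (r.T@(g-p))/1000*np.array([1,1,1]), np.round((r.T@(g-p)),1)); p=g
E
python3 - <<'E'
from h import *
from workcell import status
s=status.state(); r=R.from_quat(s["tcp_rot"]).as_matrix(); np.save("pt.npy",r.T@(np.array([731,15,309.5])-s["position"])); print(np.load("pt.npy"))
E
python3 arc.py 0.06 5
```

```text
[   4.51419732 -175.30990999  -25.68148853]
t 15.05 TCP [575.7  99.5 321.5] pin [731.   15.  309.5] pinX,Z,Y in oven -2.9949000000000017 132.5 0.17399999999997165 phi 1.593 rad 132.5 F [-0.8 -0.3 -1. ] xaxis [-0.  0. -1.] q [ 0.1  0.2 -0.3  1.5  0.   1.5  1. ]
phi 1.53 d tool [ 0.  0. -0.] [ 0.4  7.5 -2.5]
phi 1.47 d tool [ 0.  0. -0.] [ 0.8  7.6 -2.3]
phi 1.41 d tool [ 0.  0. -0.] [ 1.3  7.5 -2.3]
phi 1.35 d tool [ 0.  0. -0.] [ 1.8  7.4 -2.3]
phi 1.29 d tool [ 0.  0. -0.] [ 2.2  7.3 -2.2]
```

{"name": "send_rows", "arguments": {
  "commands": [
    [0, [0, 0.0075, -0.0025], 0],
    [0, [0.001, 0.0075, -0.0025], 0],
    [0, [0.001, 0.0075, -0.0025], 0],
    [0, [0.002, 0.0075, -0.0025], 0],
    [0, [0.002, 0.0075, -0.0025], 0]
  ]
}}

```text
time_s: 15.68
position: [533.4, 102.0, 316.2]
tcp_rot: [-0.392, 0.587, 0.418, 0.572]
ft_force: [0.9, -0.1, -3.8]
finger_gap: 25.0
```

```bash
python3 arc.py 0.08 5
```

```text
t 15.675 TCP [533.4 102.  316.2] pin [688.9  17.7 304.2] pinX,Z,Y in oven 39.221909544805186 127.20565246352271 0.4645069949038677 phi 1.272 rad 133.1 F [ 0.9 -0.1 -3.8] xaxis [-0.  0. -1.] q [ 0.1  0.1 -0.3  1.6  0.   1.5  1. ]
phi 1.19 d tool [ 0.  0. -0.] [ 4.5  9.1 -3.3]
phi 1.11 d tool [ 0.  0. -0.] [ 4.7  9.1 -2.8]
phi 1.03 d tool [ 0.  0. -0.] [ 5.4  8.7 -2.7]
phi 0.95 d tool [ 0.  0. -0.] [ 6.1  8.2 -2.6]
phi 0.87 d tool [ 0.  0. -0.] [ 6.8  7.7 -2.4]
```

{"name": "send_rows", "arguments": {
  "commands": [
    [0, [0.003, 0.009, -0.003], 0],
    [0, [0.004, 0.009, -0.003], 0],
    [0, [0.005, 0.009, -0.003], 0],
    [0, [0.006, 0.008, -0.0025], 0],
    [0, [0.007, 0.0075, -0.0025], 0]
  ]
}}

```text
time_s: 16.3
position: [484.7, 104.3, 291.8]
tcp_rot: [-0.393, 0.586, 0.418, 0.572]
ft_force: [2.4, 0.3, -2.9]
finger_gap: 24.9
```

```bash
python3 arc.py 0.08 5;  python3 - <<'E'
from h import *
from workcell import status, optics
for n in("top","side"):
    c=optics.camera(n); cv2.imwrite(f"pics/{n}13.png",c["img"][:,:,::-1] if n=="side" else cv2.resize(c["img"][140:240,250:370,::-1],None,fx=6,fy=6,interpolation=cv2.INTER_CUBIC)); np.savez(f"{n}13.npz",**c)
E
```

```text
t 16.3 TCP [484.7 104.3 291.8] pin [640.3  20.2 280.1] pinX,Z,Y in oven 87.90243220225646 103.1226694817002 0.1137187914479803 phi 0.865 rad 135.5 F [ 2.4  0.3 -2.9] xaxis [-0.  0. -1.] q [ 0.1  0.  -0.3  1.7 -0.   1.4  1. ]
phi 0.78 d tool [ 0.  0. -0.] [ 9.7  5.2 -1.8]
phi 0.70 d tool [ 0.  0. -0.] [ 8.1  6.6 -2.1]
phi 0.62 d tool [ 0.  0. -0.] [ 8.6  5.9 -1.9]
phi 0.54 d tool [ 0.  0. -0.] [ 9.   5.2 -1.7]
phi 0.46 d tool [ 0.  0. -0.] [ 9.5  4.5 -1.5]
```

View pics/top13.png

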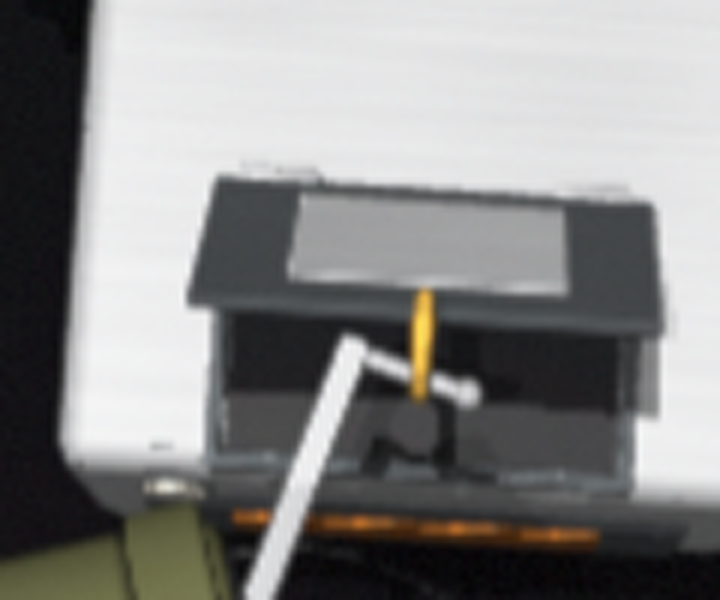

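View pics/side13.png

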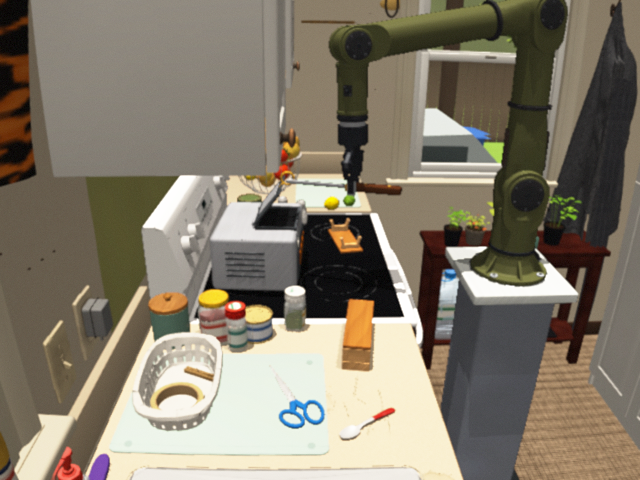

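{"name": "send_rows", "arguments": {
  "commands": [
    [0, [0.009, 0.005, -0.002], 0],
    [0, [0.008, 0.006, -0.002], 0],
    [0, [0.0085, 0.006, -0.002], 0],
    [0, [0.009, 0.005, -0.002], 0],
    [0, [0.0095, 0.0045, -0.0015], 0]
  ]
}}

```text
time_s: 17.02
position: [452.9, 105.6, 246.6]
tcp_rot: [-0.393, 0.586, 0.418, 0.572]
ft_force: [0.6, -0.2, -1.2]
finger_gap: 24.9
```

```bash
python3 arc.py 0.08 5
```

```text
t 17.025 TCP [452.9 105.6 246.6] pin [608.5  21.5 234.8] pinX,Z,Y in oven 119.6604064162155 57.84802505480491 -0.424545026368177 phi 0.450 rad 132.9 F [ 0.6 -0.2 -1.2] xaxis [-0.  0. -1.] q [ 0.1 -0.  -0.3  1.9 -0.   1.3  1. ]
phi 0.37 d tool [ 0.  0. -0.] [10.   3.4 -0.7]
phi 0.29 d tool [ 0.  0. -0.] [10.1  2.9 -1. ]
phi 0.21 d tool [ 0.  0. -0.] [10.4  2.1 -0.8]
phi 0.13 d tool [ 0.  0. -0.] [10.5  1.3 -0.6]
phi 0.05 d tool [ 0.  0. -0.] [10.6  0.5 -0.3]
```

{"name": "send_rows", "arguments": {
  "commands": [
    [0, [0.009, 0.003, -0.001], 0],
    [0, [0.009, 0.003, -0.001], 0],
    [0, [0.008, 0.002, -0.001], 0],
    [0, [0.008, 0.001, -0.0005], 0],
    [0, [0.007, 0.0005, 0], 0]
  ]
}}

```text
time_s: 17.65
position: [440.1, 106.3, 202.9]
tcp_rot: [-0.393, 0.587, 0.418, 0.572]
ft_force: [0.8, -1.4, -1.3]
finger_gap: 25.1
```

```bash
python3 arc.py 0.04 5;  python3 - <<'E'
from h import *
from workcell import status, optics
for n in("top","side"):
    c=optics.camera(n); cv2.imwrite(f"pics/{n}14.png",cv2.resize(c["img"][190:300,210:350,::-1],None,fx=5,fy=5) if n=="side" else cv2.resize(c["img"][140:260,230:370,::-1],None,fx=5,fy=5,interpolation=cv2.INTER_CUBIC)); np.savez(f"{n}14.npz",**c)
E
```

```text
t 17.65 TCP [440.1 106.3 202.9] pin [595.7  22.2 191.1] pinX,Z,Y in oven 132.5327696242972 14.138639875164188 -0.46161924665789994 phi 0.106 rad 133.3 F [ 0.8 -1.4 -1.3] xaxis [-0.  0. -1.] q [ 0.1 -0.  -0.3  1.9 -0.   1.2  1. ]
phi 0.07 d tool [ 0. -0.  0.] [ 5.4 -0.4  0.5]
phi 0.03 d tool [ 0.  0. -0.] [ 5.3  0.  -0.1]
phi -0.01 d tool [ 0. -0. -0.] [ 5.3 -0.2 -0. ]
phi -0.05 d tool [ 0. -0.  0.] [ 5.3 -0.4  0. ]
phi -0.09 d tool [ 0. -0.  0.] [ 5.3 -0.6  0.1]
```

View pics/top14.png

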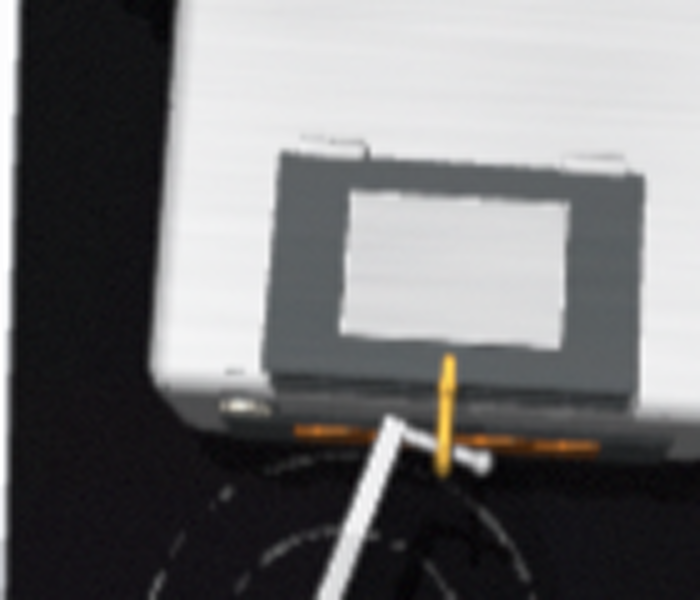

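View pics/side14.png

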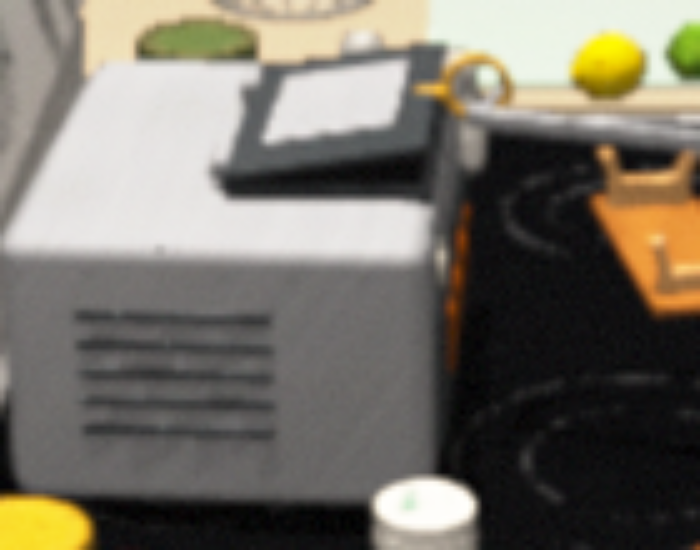

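{"name": "send_rows", "arguments": {
  "commands": [
    [0, [0.005, 0, 0], 0],
    [0, [0.005, 0, 0], 0],
    [0, [0.005, 0, 0], 0],
    [0, [0.004, 0, 0], 0]
  ]
}}

```text
time_s: 18.25
position: [439.6, 106.6, 183.0]
tcp_rot: [-0.393, 0.587, 0.418, 0.572]
ft_force: [0.3, 0.4, -0.9]
finger_gap: 24.6
```

```bash
python3 arc.py 0.03 1
```

```text
t 18.25 TCP [439.6 106.6 183. ] pin [595.2  22.6 171.2] pinX,Z,Y in oven 133.04953201385163 -5.814256510939771 -0.1449131576229366 phi -0.044 rad 133.2 F [ 0.3  0.4 -0.9] xaxis [-0.  0. -1.] q [ 0.1 -0.  -0.3  2.  -0.   1.2  1. ]
phi -0.07 d tool [ 0. -0.  0.] [ 3.9 -1.   0.4]
```

{"name": "send_rows", "arguments": {
  "commands": [
    [0, [0.003, 0, 0], 0],
    [0, [0.003, 0, 0], 0],
    [0, [0.003, 0, 0], 0]
  ]
}}

```text
time_s: 18.62
position: [439.8, 106.9, 174.1]
tcp_rot: [-0.393, 0.586, 0.418, 0.572]
ft_force: [-0.9, -0.9, 2.5]
finger_gap: 25.2
```

```bash
python3 arc.py 0.03 1;  python3 - <<'E'
from h import *
from workcell import status, optics
for n in("side",):
    c=optics.camera(n); cv2.imwrite(f"pics/{n}15.png",cv2.resize(c["img"][190:300,210:350,::-1],None,fx=5,fy=5)); np.savez(f"{n}15.npz",**c)
E
```

```text
t 18.625 TCP [439.8 106.9 174.1] pin [595.4  22.9 162.5] pinX,Z,Y in oven 132.8497728072813 -14.49942910445779 0.17277570575337597 phi -0.109 rad 133.6 F [-0.9 -0.9  2.5] xaxis [-0.  0. -1.] q [ 0.1 -0.  -0.4  2.  -0.   1.2  1. ]
phi -0.14 d tool [ 0. -0.  0.] [ 3.8 -1.8  0.3]
```

View pics/side15.png

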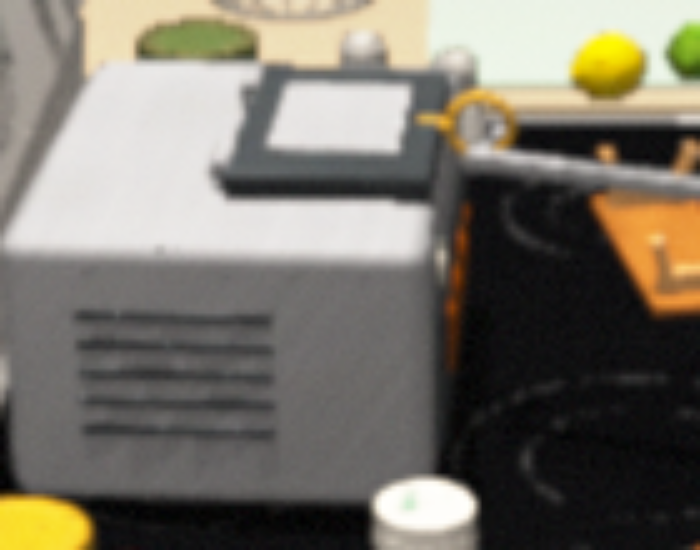

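{"name": "send_rows", "arguments": {
  "commands": [
    [0, [0.003, 0, 0], 0],
    [0, [0.002, 0, 0], 0],
    [0, [0, 0, 0], 0]
  ]
}}

```text
time_s: 19.05
position: [440.5, 106.8, 169.6]
tcp_rot: [-0.394, 0.586, 0.417, 0.573]
ft_force: [-2.1, -0.5, 3.4]
finger_gap: 25.1
```

```bash
python3 arc.py 0.03 1;  python3 - <<'E'
from h import *
from workcell import status, optics
for n in("side","top"):
    c=optics.camera(n); cv2.imwrite(f"pics/{n}16.png",cv2.resize(c["img"][190:300,210:350,::-1],None,fx=5,fy=5) if n=="side" else cv2.resize(c["img"][140:260,230:370,::-1],None,fx=5,fy=5)); np.savez(f"{n}16.npz",**c)
P=cloud(c); m=np.zeros((480,640),bool)
np.set_printoptions(precision=4,suppress=True)
m[172:214,285:355]=1; F=P[m]; F=F[(F[:,2]>172)&(F[:,2]<200)]; A=np.c_[F[:,:2],np.ones(len(F))]; print(len(F),np.linalg.lstsq(A,F[:,2],rcond=None)[0], np.median(F[:,2]))
E
```

```text
t 19.05 TCP [440.5 106.8 169.6] pin [596.1  22.7 158.4] pinX,Z,Y in oven 132.14374363580097 -18.566748857336734 0.07283625798554598 phi -0.140 rad 133.4 F [-2.1 -0.5  3.4] xaxis [-0.  0. -1.] q [ 0.1  0.  -0.4  2.  -0.   1.2  1. ]
phi -0.17 d tool [ 0. -0.  0.] [ 3.7 -1.6  0.4]
2886 [ -0.0067  -0.0034 186.0032] 181.36772893311377
```

View pics/top16.png

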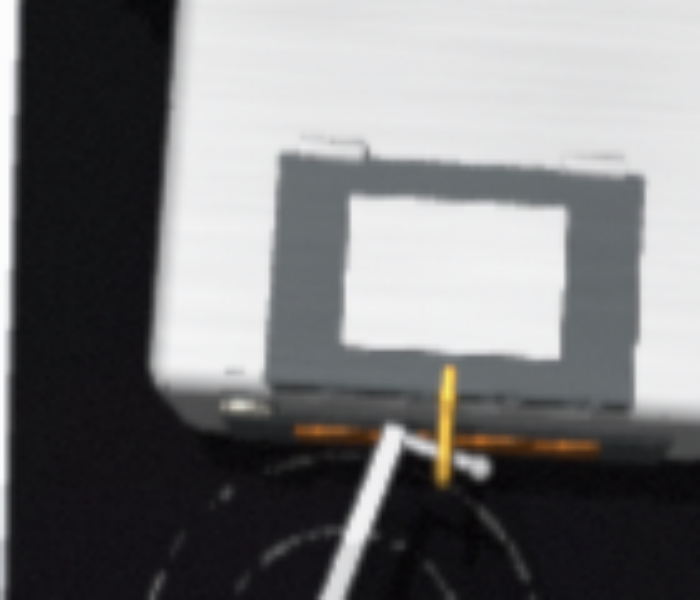

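View pics/side16.png

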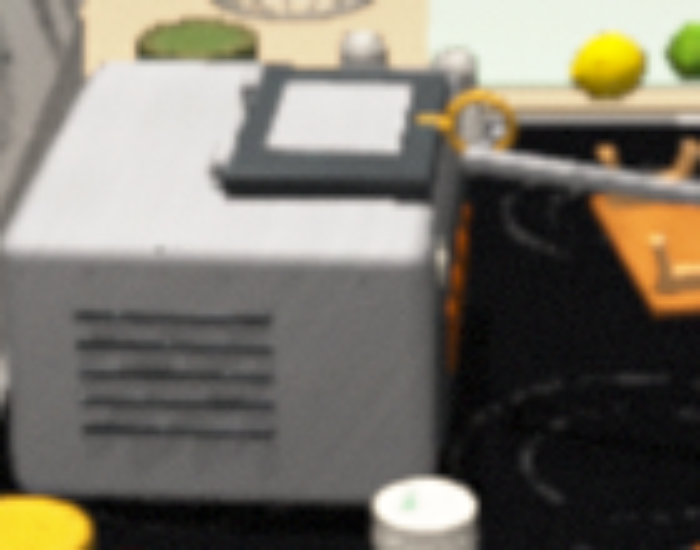

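{"name": "send_rows", "arguments": {
  "commands": [
    [0, [-0.004, 0, 0], 0],
    [0, [-0.004, 0, 0], 0],
    [0, [-0.003, 0, 0], 0],
    [0, [0, 0, 0], 0]
  ]
}}

```text
time_s: 19.65
position: [439.1, 106.9, 179.5]
tcp_rot: [-0.392, 0.587, 0.418, 0.572]
ft_force: [-0.4, -0.4, -1.9]
finger_gap: 24.8
```

```bash
python3 arc.py 0.03 1;  python3 - <<'E'
from h import *
from workcell import status, optics
for n in("side","top"):
    c=optics.camera(n); cv2.imwrite(f"pics/{n}17.png",cv2.resize(c["img"][195:245,280:380,::-1],None,fx=8,fy=8,interpolation=cv2.INTER_CUBIC) if n=="side" else cv2.resize(c["img"][205:255,290:350,::-1],None,fx=10,fy=10)); np.savez(f"{n}17.npz",**c)
P=cloud(c); np.set_printoptions(precision=4,suppress=True,linewidth=220)
print(np.nan_to_num(P[220:240,304:332,2]).astype(int))
E
```

```text
t 19.65 TCP [439.1 106.9 179.5] pin [594.6  22.8 167.5] pinX,Z,Y in oven 133.5955269314953 -9.452192530472871 0.04055652563291236 phi -0.071 rad 133.9 F [-0.4 -0.4 -1.9] xaxis [-0.  0. -1.] q [ 0.1 -0.  -0.3  2.  -0.   1.2  1. ]
phi -0.10 d tool [ 0. -0.  0.] [ 3.8 -1.9  0.5]
[[158 154 160 163 156 160 158 161 158 160 162 159 162 162 182 184 183 171 168 174 174 169 171 171 173 172 173 173]
 [152 154 150 156 155 157 158 156 154 154 154 155 157 158   0 188 187 156 160 161 160 161 160 162 159 159 162 164]
 [142 140 140 145 140 143 146 148 146 147 149 148 151 153 189 193 188 153 159 156 156 155 159 154 160 156 157 158]
 [121 121 124 127 125 128 130 131 132 129 135 132 131 133 194 194 192 139 144 146 141 140 150 148 147 149 151 151]
 [109 114 112 110 115 109 113 109 110 112 112 113 116 116 195 195 194 126 122 123 124 128 129 128 129 133 132 135]
 [113 111 113 176 112 114 114 112 108 112 114 112 112 110 191 194 190 114 114 108 113 112 113 115 112 116 114 113]
 [101 101 106 177 179 176 178 107 111 112 108 110 113 114 197 197 162 112 112 113 114 111 115 112 111 112 108 107]
 [102 100 176 180 
[... 777 characters left out ...]
  -1   0]
 [178 174 177 176 177   3   2   5   1  -2  -2   0   0 190 187 190   1   2   0 171 175 177 178 171  -4  -3   0   1]
 [183 175 178 178   4   5   0  -1   3   2   5  -1   3 187 187 188  -1   2   2   2 174 178 175   0   2  -1  -4   0]
 [176 178 179 178   3   2   0   3  -1   1   2   2   3 181 187 185   0  -1   0   2   1   1   1  -1   0   3   0   4]
 [176 180 181 171   1   0   3  -2   0   1   2  -2   0  -1 180  -1   0   1   0   3  -4   3   0  -2   0   0   1   0]
 [178 179 179  -1   0  -2   4  -3   0   0  -3   0   0   1   4   4   0  -2   5   1   0   0   0  -4   4   5  -2   2]
 [178 173 174   0   0   2   1  -1  -1   1   3   0   1   0   0   2  -1  -1   0  -1  -3  -1   2   0   0  -3   2   0]]
```

View pics/top17.png

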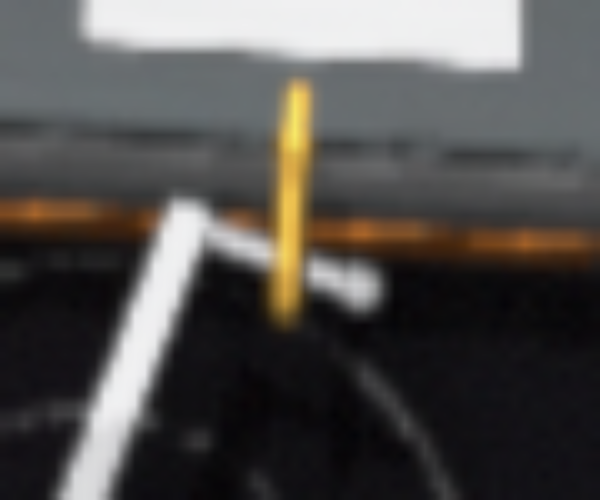

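View pics/side17.png

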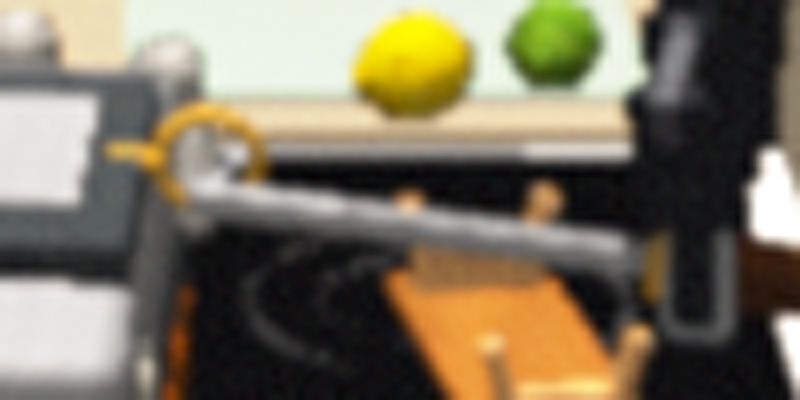

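{"name": "send_rows", "arguments": {
  "commands": [
    [0, [-0.004, -0.0065, 0.0025], 0],
    [0, [0, 0, 0], 0]
  ]
}}

```text
time_s: 20.0
position: [446.6, 106.8, 183.2]
tcp_rot: [-0.392, 0.587, 0.418, 0.572]
ft_force: [-0.1, -0.1, -1.7]
finger_gap: 25.0
```

```bash
python3 arc.py 0.03 1;  python3 - <<'E'
from h import *
from workcell import status, optics
for n in("top",):
    c=optics.camera(n); cv2.imwrite(f"pics/{n}18.png",cv2.resize(c["img"][205:255,290:350,::-1],None,fx=10,fy=10,interpolation=cv2.INTER_CUBIC)); np.savez(f"{n}18.npz",**c)
P=cloud(c); np.set_printoptions(precision=4,suppress=True,linewidth=220)
print(np.nan_to_num(P[220:240,304:332,2]).astype(int))
E
```

```text
t 20.0 TCP [446.6 106.8 183.2] pin [602.2  22.8 171.2] pinX,Z,Y in oven 126.08341106424682 -5.842914095053288 0.4647198348960849 phi -0.046 rad 126.2 F [-0.1 -0.1 -1.7] xaxis [-0.  0. -1.] q [ 0.1  0.  -0.3  2.  -0.   1.2  1. ]
phi -0.08 d tool [ 0.  0. -0.] [ 4.5  5.5 -2.2]
[[157 161 152 158 156 161 158 158 159 160 158 161 161 160 181 180 183 170 169 172 175 172 174 172 174 173 172 171]
 [155 152 151 161 152 154 154 157 155 160 161 157 157 160 187 185 187 158 156 160 161 161 159 161 165 165 161 161]
 [137 140 141 183 182 144 144 149 146 152 147 151 151 153 191 190 188 152 161 154 155 151 159 154 155 153 154 160]
 [122 122 126 180 178 180 180 132 126 129 132 134 133 135 191 194 194 142 137 144 142 149 144 148 146 146 150 154]
 [112 113 183 180 185 180 183 178 177 112 118 117 117 118 191 190 190 121 123 123 124 127 127 131 128 131 134 135]
 [111 109 183 179 180 181 182 179 181 181 177 177   0 113 197 198 193 115 113 113 114 113 112 113 112 110 116 114]
 [106 179 183 181 183 178 113 178 180 176 180 179 180 179 194 195 163 115 110 114 113 110 112 115 113 113 114 115]
 [ 99 183 179 182 1
[... 776 characters left out ...]
   0   3]
 [180 182 184   1   0   3   1  -1   0  -4   1   1   3 190 188 188   0  -1  -4   0   1   0   0   5   3   1  -3   0]
 [181 183 183   0   0   0   0   1  -1  -2   0   0   2 188 189 189   1   3   2   1  -1   5   0   0   1   4  -1   0]
 [179 178 176  -6  -1   1   1   0   0  -1   3   2   0 184 187 184  -3   0   0   0   3   1  -2   3  -4  -2   0  -4]
 [181 180   1   0   2   0   1  -2   0   0   1  -1  -3   1 180   2  -4   0   0   4   4   1   0   1  -1   2   0  -1]
 [181 178   0  -2   1   0  -1   2   4  -1   2   0   2   2   0  -2  -1   1   1   4   1   1   0   4  -5   4   1  -3]
 [183   3   1   2   2   1   0   1   1   1   1   3   0   2   1   2   0   1  -1   6   0   0   2  -5   3   0  -3   0]]
```

View pics/top18.png

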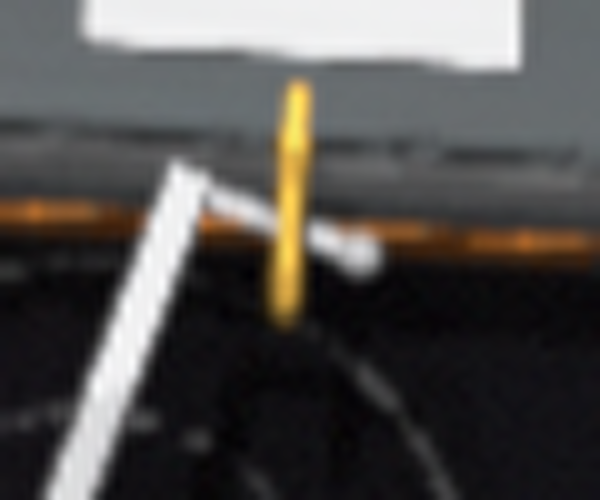

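{"name": "send_rows", "arguments": {
  "commands": [
    [0, [0, 0.003, 0.01], 0],
    [0, [0, 0.003, 0.01], 0],
    [0, [0, 0.003, 0.01], 0],
    [0, [0, 0.003, 0.01], 0],
    [0, [0, 0.003, 0.01], 0]
  ]
}}

```text
time_s: 20.68
position: [448.9, 162.9, 183.6]
tcp_rot: [-0.392, 0.587, 0.419, 0.571]
ft_force: [-0.1, -0.2, -1.5]
finger_gap: 25.1
```

```bash
python3 arc.py 0.03 1;  python3 - <<'E'
from h import *
from workcell import status, optics
for n in("top",):
    c=optics.camera(n); cv2.imwrite(f"pics/{n}19.png",cv2.resize(c["img"][140:260,230:370,::-1],None,fx=5,fy=5)); np.savez(f"{n}19.npz",**c)
E
```

```text
t 20.675 TCP [448.9 162.9 183.6] pin [604.5  78.9 171.3] pinX,Z,Y in oven 126.9703989751261 -5.709340273892167 56.63834013608948 phi -0.045 rad 127.1 F [-0.1 -0.2 -1.5] xaxis [-0.  0. -1.] q [ 0.   0.1 -0.4  1.9 -0.   1.2  0.8]
phi -0.07 d tool [ 0.  -0.  -0.1] [  3.5 -11.5 -55.7]
```

View pics/top19.png

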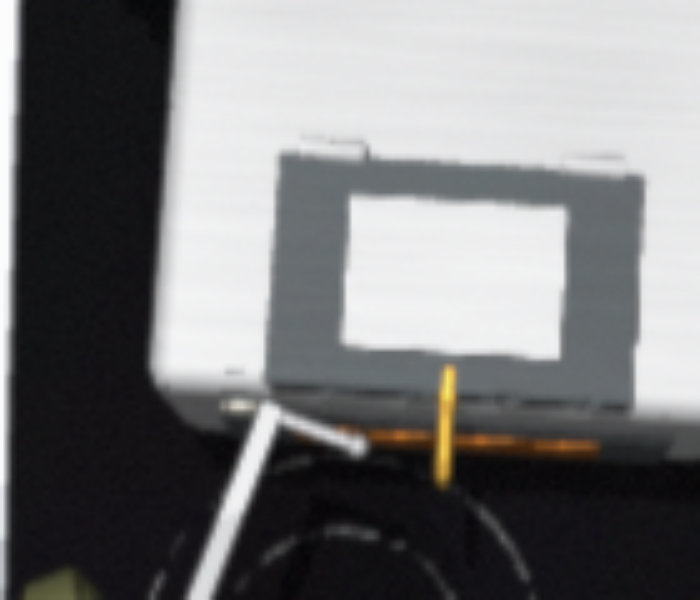

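{"name": "send_rows", "arguments": {
  "commands": [
    [0, [-0.04, 0.01, 0], 0],
    [0, [-0.05, 0, 0], 0],
    [0, [-0.03, 0, -0.02], 0],
    [0, [0, 0, -0.05], 0],
    [0, [0, -0.01, -0.055], 0]
  ]
}}

```text
time_s: 21.35
position: [410.6, 47.4, 306.8]
tcp_rot: [-0.396, 0.584, 0.423, 0.569]
ft_force: [0.3, -0.8, -0.9]
finger_gap: 25.2
```

```bash
python3 go.py 478 -220.5 270 9
```

```text
t 21.35 pos [410.62  47.41 306.8 ] x [-0.04  0.02 -1.  ] zaz 70.77123028132722 F [ 0.25 -0.84 -0.91] gap 25.230012594933076 q [ 0.14 -0.17 -0.26  1.87 -0.07  1.47  1.13]
turn about tool x 61.77123028132722 shift now [  28.97 -153.29 -230.94]
shift after turn [  36.8  -275.15   24.64]
```

{"name": "send_rows", "arguments": {
  "commands": [
    [0, [0, -0.03, -0.05], 10],
    [0, [0, -0.04, -0.045], 10],
    [0, [0, -0.045, -0.03], 10],
    [0, [0, -0.04, -0.01], 10],
    [0, [0, -0.02, 0], 10]
  ]
}}

```text
time_s: 21.98
position: [478.2, -184.9, 301.5]
tcp_rot: [-0.108, 0.709, 0.124, 0.686]
ft_force: [-0.5, 0.2, -1.0]
finger_gap: 25.3
```

```bash
python3 go.py 478 -220.5 270 9
```

```text
t 21.975 pos [ 478.15 -184.94  301.53] x [-0.04  0.02 -1.  ] zaz 18.927936054439535 F [-0.46  0.22 -0.98] gap 25.268505608943745 q [ 0.36  0.04 -0.04  1.69 -0.    1.45  0.65]
turn about tool x 9.927936054439527 shift now [ 30.93 -34.44 -10.76]
shift after turn [ 31.53 -35.1   -5.71]
```

{"name": "send_rows", "arguments": {
  "commands": [
    [0, [0.03, -0.03, -0.007], 10],
    [0, [0.05, -0.005, 0], 0],
    [0, [0.05, 0, 0], 0],
    [0, [0, 0, 0], 0]
  ]
}}

```text
time_s: 22.48
position: [478.7, -222.3, 167.9]
tcp_rot: [-0.045, 0.717, 0.057, 0.693]
ft_force: [-0.5, 0.8, -1.3]
finger_gap: 25.0
```

```bash
python3 go.py 478 -220.5 100 9; python3 - <<'E'
from h import *
from workcell import status, optics
s=status.state(); np.savez("s20.npz",**s)
for n in("side","top","wrist"):
    c=optics.camera(n); cv2.imwrite(f"pics/{n}20.png",c["img"][:,:,::-1]); np.savez(f"{n}20.npz",**c)
E
```

```text
t 22.475 pos [ 478.66 -222.3   167.92] x [-0.03  0.01 -1.  ] zaz 8.257311793816704 F [-0.47  0.81 -1.32] gap 25.030662788898447 q [ 0.39  0.15 -0.01  1.84  0.    1.19  0.53]
turn about tool x -0.7426882061832885 shift now [67.92  0.54  1.79]
shift after turn [67.92  1.88 -0.37]
```

View pics/top20.png

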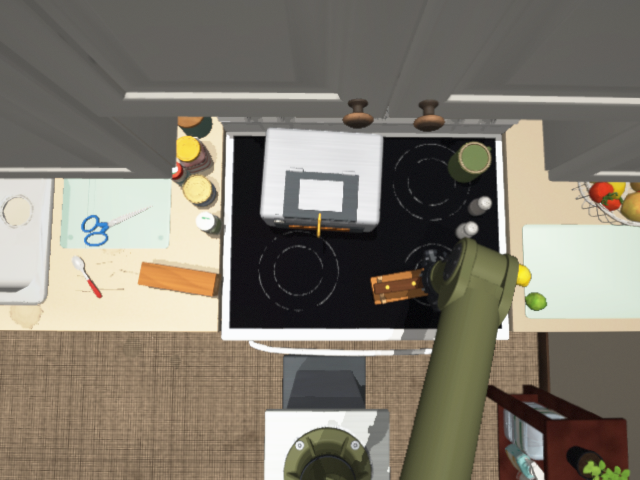

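View pics/wrist20.png

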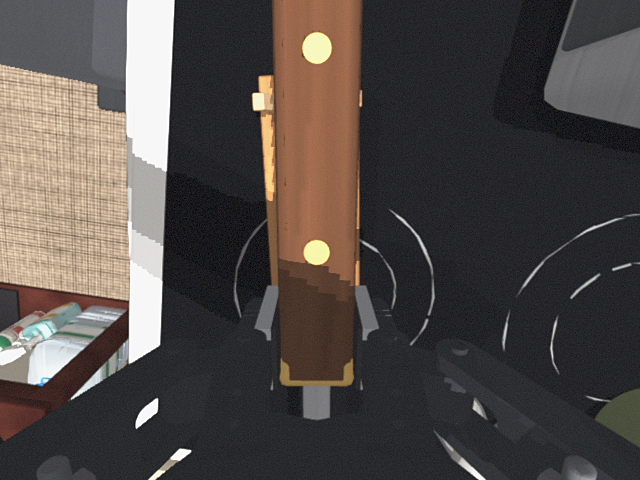

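{"name": "send_rows", "arguments": {
  "commands": [
    [0, [0.04, 0.001, 0.001], -0.5],
    [0, [0.03, -0.002, 0], 0],
    [0, [0.02, -0.003, 0], 0],
    [0, [0, 0, 0], 0]
  ]
}}

```text
time_s: 23.12
position: [492.3, -229.2, 94.4]
tcp_rot: [-0.054, 0.706, 0.056, 0.704]
ft_force: [0.1, 0.7, -1.5]
finger_gap: 25.1
```

```bash
python3 go.py 478 -220.5 60 8.9
```

```text
t 23.125 pos [ 492.3  -229.23   94.39] x [-0.  0. -1.] zaz 8.912459054582618 F [ 0.1   0.72 -1.53] gap 25.088721999107467 q [ 0.4   0.24 -0.01  1.9   0.    1.01  0.54]
turn about tool x 0.012459054582620865 shift now [ 34.44  10.76 -12.7 ]
shift after turn [ 34.39  10.84 -12.78]
```

{"name": "send_rows", "arguments": {
  "commands": [
    [0, [0.006, 0.01, -0.012], 0],
    [0, [0.006, 0, 0], 0],
    [0, [0, 0, 0], 0]
  ]
}}

```text
time_s: 23.5
position: [484.5, -222.7, 89.4]
tcp_rot: [-0.056, 0.702, 0.054, 0.708]
ft_force: [-0.9, -0.5, -1.1]
finger_gap: 25.2
```

```bash
python3 go.py 478 -220.5 45 8.9; python3 - <<'E'
from h import *
from workcell import optics
for n in("top",):
    c=optics.camera(n); np.savez(f"{n}21.npz",**c)
E
python3 grip.py top21.npz 89
```

```text
t 23.5 pos [ 484.47 -222.72   89.4 ] x [ 0.01 -0.   -1.  ] zaz 8.96156424016666 F [-0.89 -0.45 -1.06] gap 25.176378928678673 q [ 0.4   0.22 -0.01  1.94  0.    0.98  0.54]
turn about tool x 0.06156424016666051 shift now [44.33  3.39 -6.44]
shift after turn [44.4   3.2  -6.04]
[369 276  46  17 431]
z vs y fit [-0.1 75.4] z at ends [np.float64(85.90333418592286), np.float64(91.1513693061338)]
((473.7257080078125, -155.7410430908203), (28.370346069335938, 108.11961364746094), 8.724336624145508) [[ 451.5 -104.5]
 [ 467.9 -211.3]
 [ 495.9 -207. ]
 [ 479.5 -100.2]]
```

{"name": "send_rows", "arguments": {
  "commands": [
    [0, [0.015, 0.002, -0.005], 0],
    [0, [0.012, 0.001, -0.001], 0],
    [0, [0, 0, 0], 0]
  ]
}}

```text
time_s: 23.92
position: [478.7, -221.1, 61.1]
tcp_rot: [-0.057, 0.701, 0.054, 0.709]
ft_force: [-0.0, 0.5, -2.2]
finger_gap: 25.1
```

```bash
python3 go.py 478 -220.5 42 8.9
```

```text
t 23.925 pos [ 478.72 -221.06   61.11] x [ 0.01 -0.   -1.  ] zaz 8.955241326283737 F [-0.    0.46 -2.21] gap 25.077935512741778 q [ 0.4   0.24 -0.01  1.97  0.    0.92  0.54]
turn about tool x 0.055241326283749004 shift now [19.1   0.75 -0.81]
shift after turn [19.11  0.66 -0.62]
```

{"name": "send_rows", "arguments": {
  "commands": [
    [0, [0.01, 0, 0], 0],
    [0, [0.008, 0, 0], 0],
    [0, [0, 0, 0], 0]
  ]
}}

```text
time_s: 24.3
position: [479.1, -221.5, 42.3]
tcp_rot: [-0.057, 0.701, 0.054, 0.708]
ft_force: [-1.3, 0.3, 2.4]
finger_gap: 24.8
```

```bash
python3 go.py 478 -220.5 39.5 8.9; python3 - <<'E'
from h import *
from workcell import optics
for n in("top",):
    c=optics.camera(n); np.savez(f"{n}22.npz",**c)
E
python3 grip.py top22.npz 43
```

```text
t 24.3 pos [ 479.08 -221.48   42.27] x [ 0.01 -0.   -1.  ] zaz 8.95105820247075 F [-1.3   0.28  2.35] gap 24.82780554160827 q [ 0.4   0.27 -0.01  1.98  0.    0.88  0.54]
turn about tool x 0.05105820247075599 shift now [ 2.76  1.15 -0.94]
shift after turn [ 2.77  1.14 -0.92]
[368 279  47  17 395]
z vs y fit [-0.2 20.6] z at ends [np.float64(41.243924539546015), np.float64(44.194994307371644)]
((467.16375732421875, -162.04690551757812), (117.27385711669922, 40.10890579223633), 88.79362487792969) [[ 445.9 -220.2]
 [ 486.  -221.1]
 [ 488.4 -103.8]
 [ 448.3 -103. ]]
```

Contact on the fork; ease down 2 mm and release.

{"name": "send_rows", "arguments": {
  "commands": [
    [0, [0.0015, 0.001, -0.001], 0],
    [0.35, [0, 0, 0], 0],
    [0.45, [0, 0, 0], 0],
    [0.6, [0, 0, 0], 0],
    [0.8, [0, 0, 0], 0]
  ]
}}

```text
time_s: 24.98
position: [479.2, -221.0, 41.8]
tcp_rot: [-0.057, 0.7, 0.053, 0.709]
ft_force: [0.8, -0.1, 0.5]
finger_gap: 67.6
```

{"name": "send_rows", "arguments": {
  "commands": [
    [1, [0, 0, 0], 0],
    [1, [-0.02, 0, 0], 0],
    [1, [-0.04, 0, 0], 0],
    [1, [-0.05, 0, 0], 0],
    [1, [-0.05, 0, 0], 0]
  ]
}}

```text
time_s: 25.6
position: [473.9, -218.8, 200.9]
tcp_rot: [-0.056, 0.704, 0.055, 0.706]
ft_force: [0.6, 0.2, 0.1]
finger_gap: 85.7
```

{"name": "send_rows", "arguments": {
  "commands": [
    [1, [-0.04, -0.05, 0], 0],
    [1, [0, -0.06, 0], 0],
    [1, [0, -0.06, 0], 0],
    [1, [0, -0.06, 0], 0],
    [1, [0, 0, 0], 0]
  ]
}}

```text
time_s: 26.22
position: [514.1, -450.2, 247.4]
tcp_rot: [-0.06, 0.701, 0.055, 0.709]
ft_force: [-0.4, 0.7, -0.1]
finger_gap: 85.3
```

```bash
python3 go.py 478 -220.5 39.5 8.9; python3 - <<'E'
from h import *
from workcell import optics
for n in("top","side"):
    c=optics.camera(n); cv2.imwrite(f"pics/{n}23.png",c["img"][:,:,::-1]); np.savez(f"{n}23.npz",**c)
c=load("top23.npz"); P=cloud(c); m=np.zeros((480,640),bool)
m[172:214,285:355]=1; F=P[m]; F=F[(F[:,2]>172)&(F[:,2]<200)]; A=np.c_[F[:,:2],np.ones(len(F))]; print(np.linalg.lstsq(A,F[:,2],rcond=None)[0], np.median(F[:,2]))
E
python3 grip.py top23.npz 42
```

```text
t 26.225 pos [ 514.05 -450.23  247.38] x [ 0.01 -0.01 -1.  ] zaz 9.311933772668658 F [-0.42  0.69 -0.14] gap 85.2970237360476 q [ 0.59  0.38  0.12  1.39 -0.05  1.36  0.88]
turn about tool x 0.4119337726686467 shift now [205.99 234.22  -0.72]
shift after turn [207.88 232.55  -0.07]
[-5.54708882e-03 -3.74378059e-03  1.85290371e+02] 181.4628975842445
[368 278  52  18 481]
z vs y fit [-0.  41.9] z at ends [np.float64(42.580940077468654), np.float64(42.69477555370452)]
((467.5587158203125, -168.61343383789062), (26.086091995239258, 134.00726318359375), 9.2172269821167) [[ 444.  -104.6]
 [ 465.4 -236.8]
 [ 491.2 -232.7]
 [ 469.7 -100.4]]
```

View pics/top23.png

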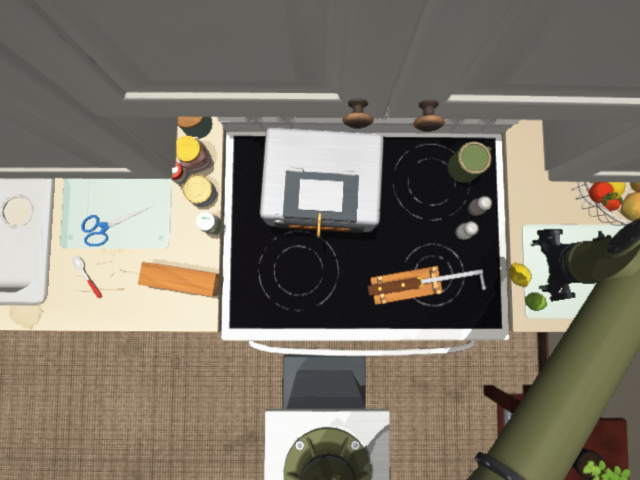

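View pics/side23.png

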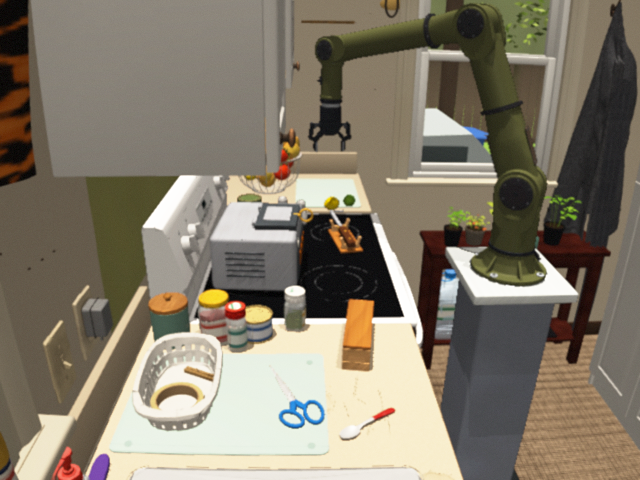

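```bash
python3 - <<'E'
from workcell import arm, status
print(status.state()["joint_velocities"].round(3)); print(arm.close_job())
E
```

```text
[-0.026 -0.033 -0.03   0.023 -0.007  0.001 -0.001]
the job is handed in; nothing more can be done
None
```

The job is done and handed in at about 26 s of the 72 s limit, but the judge gave no verdict.

**What I did:**
- I drew the stick out of the dock by its shank, laid it in the cradle and let go.
- I took it again by the wooden grip, about 120 mm from the butt, and put the pin through the ring eye with no force felt.
- I swung the flap down at roughly 0.65 rad/s of commanded motion until it met its stop, with about 4 N felt through the stick.
- I unhooked, laid the stick back in the cradle, let go and moved the arm clear.

**Last checks:**
- **Flap:** the slope in the top camera's depth image is about 0.006 rad, so it is shut.
- **Stick:** it lies level, with its grip top at about 42.6 mm. stick_mid is about 4 mm from the cradle's centre seen from above, and the stick lines up with the cradle within about 1°.
- **Shakers and spice jar:** they are at the same pixels as in the first picture.
- **Arm:** it is clear of everything and touching nothing; its joints still read about 0.03 rad/s just before I handed in.

**What did not go to plan:**
- Early on I passed the inner reach limit, which left the tool tilted about 3.5°. I corrected for this in every later move, and the tilt disappeared on the last descent.
- The stick twisted a few millimetres in the grip while I pressed the flap against its stop. My estimate of the pin's position read up to about 18 mm from the eye at that moment. That figure ignores the twist; the cameras showed the pin inside the ring, touching its rim.

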